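Load the UV cup steriliser, lower its lamp one hole and start it

TASK

Clear the kitchen timer and the tea light off the plate of the UV cup steriliser (one or both may be on it) and set them on the slate coaster, and stand every cup and glass from the worktop upright on the plate. Then lower the lamp by exactly one hole (squeeze the red sprung button on the head of its telescoping stem, slide the stem down, let the button click out again) and throw the mode lever into the middle notch, the one with the blue dots. Last, press the touch key firmly to start it, and leave the other things on the worktop alone.

Things in the scene. Friction and masses are not known exactly. Their poses are not given: they have to be found in the camera images.
- station: UV cup steriliser, fixed. Origin: 5 mm above the worktop under its plate's centre; +x away from the robot, +y left. Flat steel plate for cups: 104 mm (x) by 282 mm (y), top at z 10 mm, a wire rail round its edge (x +-55, y +-144), top at z 20 mm. Grey control pod at its right (x 1..109, y -265..-149, z to 30 mm). Tube at x 92, y 45 mm, 27 mm thick, 86 mm high, with three holes 25 mm apart, for the lamp stem
- lamp_stem (a joint): how far the stem is slid down, m: 0 top hole (start), 0.025 next hole (wanted), 0.050 last hole. Locked (1 mm play) while the pin is in a hole. With the button squeezed it slides either way against about 9 N friction and stays where left; weight 0.38 kg. Button let go between holes: the pin rides on the tube wall and clicks in when the stem is pushed on to the next hole
- stem_head (a point): centre of the black head, a 36 mm cube, on top of the stem (station z 176 mm at the start, moves with it). Flat top 18 mm above this point. Red button on its front (-x) face: squeeze it against the back face between fingers from above; 45 mm over both, 38 mm squeezed. White lamp bar, 26 mm (x) by 240 mm (y), on the stem, 19 to 45 mm behind this point, its top 37 mm below
- stem_button (a joint): how far the red sprung button (22 mm square, level with the head's centre) is squeezed in, m: 0 out, 0.007 fully in; 5 N to start, 10.5 N fully in. The pin leaves the hole only when it is fully in. Reads about 0.0065 while the pin rides between two holes, 0 when it has clicked into one
- mode_lever (a joint): mode lever, rad: 0 rear notch, leaning 0.5 rad away from the robot (start); 0.5 middle notch, upright, a blue dot on either side (wanted); 1.0 front notch, leaning to the robot. A sprung ball draws it into a notch from about 0.2 rad away; about 2 N at the knob drive it over to the next
- lever_knob (a point): centre of the lever's black knob, a barrel 18 mm in diameter, 20 mm long (station y). It swings in the station's xz plane 55 mm from the pivot, which is at station x 55, y -182, z 26 mm
- touch_key: touch key: flat black membrane pad 30 by 34 mm with a green disc, on the pod to the right of the lever. Origin: centre of its underside; the face is 2 mm above it (station z 32 mm). Gives less than 1 mm; trips when a finger presses it down with more than 5 N for 0.2 s
- cup_white: white espresso cup, 50 mm high, body 64 mm across at the rim tapering to a 44 mm foot, standing on the glass hob (top 5 mm above the worktop), handle towards its -y. Origin at foot height; the round body's axis is 13 mm from the origin along the cup's +y and the handle reaches 46 mm to -y. Grasp the rim from above across the cup's x. 0.14 kg. May be absent
- cup_blue: dark blue espresso cup, 50 mm high, body 63 mm across at the rim tapering to a 44 mm foot, standing on the glass hob (top 5 mm above the worktop), handle towards its -y. Origin at foot height; the round body's axis is 12 mm from the origin along the cup's +y and the handle reaches 43 mm to -y. Grasp as the white one. 0.12 kg. May be absent
- shot_glass: small clear shot glass, round, 49 mm across at the rim, 38 mm at the foot, 62 mm high, 0.07 kg, standing on the hob. Origin: centre of its foot. May be absent
- timer: round kitchen timer, white over red, 64 mm across (61 mm in its lower half), 47 mm high, 0.11 kg, standing on the plate at the start. Origin: centre of its underside. May be absent
- candle: tea light, green wax in a grey cup, round, 38 mm across, 15 mm high, standing on the plate at the start. Origin: centre of its underside. May be absent
- coaster: slate coaster lying fixed on the worktop, 88 mm (its x) by 120 mm (its y), 8 mm thick. Origin: centre of its underside. Room for timer and tea light side by side along its y
- spice_jar: spice jar with red cap, 45 mm across, 106 mm high; a bystander. Origin: centre of its foot
- dropper_bottle: amber dropper bottle, 33 mm across, 102 mm high; a bystander. Origin: centre of its foot

How it is judged:
By the outcome, as a careful person would: the job done as asked, in the order asked, and still so for the second after the job is handed in, with the robot touching nothing.
Of cup_white, cup_blue, shot_glass only 2 to 3 are there at a start; the rules pass over those that are not, and their reading is None.
Of timer, candle only 1 to 2 are there at a start; the rules pass over those that are not, and their reading is None.
At some moment in a run one of timer, candle may be knocked a few centimetres aside while the robot is not near it.
It also fails if it takes over 210 s, if anything falls off the work surface, if the arm or the gripper's body presses on something with over 40 N, if the wrist force passes 120 N, or if a joint passes its speed limit or range.

ROBOT

A 6-joint arm with a two-finger parallel gripper is mounted at the origin on a cart in front of the work surface, level with it; the furniture and walls round the work are solid. World frame = base frame: x ahead of the robot, y to its left, z up, the work surface at z = 0. Lengths are in mm, angles in rad, forces in N, time in s.
With the tool pointing down it reaches from about 350 to 775 mm from the base axis. Payload 7.3 kg.
Tool frame: the origin (TCP) lies on the centre line of the jaws, within the pads' length; the fingertips stand 11 mm ahead of it and the grasp point (between the pads) lies 8 mm behind it; z points along the fingers, y is the line along which they close (so a half turn about z gives the same grasp; the last joint's range is limited). The gripper opens to 92 mm and grips with 3 to 60 N. Pads are 19 mm wide; open, the fingers measure 130 mm over their backs; the gripper's body (75 mm by 190 mm) begins 47 mm behind the grasp point.
Start: joints at [1.057, 0.342, 1.524, -0, 1.275, -0.146], TCP at [188.757, 489.913, 237.741] pointing down, gripper open.
Joint ranges: [-2.53, 2.53], [-0.77, 2.02], [0.04, 2.7], [-1, 4.14], [0.28, 2.66], [-3.11, 3.11]. Speed limits (rad/s): [2.57, 2.57, 3.14, 3.14, 3.14, 3.14].

INTERFACE

Orientations are given as [roll, pitch, yaw] about the fixed x, y, z axes, in that order (R = Rz(yaw) Ry(pitch) Rx(roll)).
In Python, from plant import bot gives the robot as it stands.
- The arm moves only by the tool step_arm, never from a script. Its argument "deltas" is a list of rows, each a list of 5 numbers: the opening, from 0 (shut) to 1 (fully open), then the shift along the tool's x, y, z each as a share of 0.5 m, from -1 to 1, then the turn about the tool's z as a share of pi/2 rad, from -1 to 1. In form: [[claw, x, y, z, turn], ...]. A call has 1 to 8 rows; each row shifts and turns the commanded pose from where the row before left it, along the tool's axes as they then stand; what a row does not reach is not made up. A row lasts 1/10 s, in which the tool goes at most 50 mm and 8.59 degrees, less where a joint would pass 70% of its speed; a pose out of reach is approached as far as the arm can. A call with a number of a shift or a turn outside -1 to 1 is refused whole. A call with a gripper value outside its range is refused whole. The fingers move at their own pace and stop on an object; the grip force is fixed at half the most. Time passes only in rows, so rows that do not move let the fingers close. It gives the time, the measured TCP pose, the force, the opening and the grip force at its end, in the units of the state.
- bot.get_obs(): the state, without advancing time (a new reading comes with each control period).
- bot.capture(name): name is "scene" or "top"; returns (picture, depth): 400x640x3 uint8, red, green, blue; 400x640 float32, mm along the optical axis (not along the pixel's ray), 0 where there is no reading.
- bot.camera_params(name): a dict with "fov_y" (degrees; the focal length in pixels is half the picture's height over the tangent of half this angle, whatever the lens; pixels are square), "cx", "cy" (the principal point, pixels), "k1" (the pictures are not rectified: a ray, as slopes to the right and down, at radius r is drawn at 1 + k1 r^2 times it, then the intrinsics apply), "rvec" (rotation vector, rad) and "tvec" (3), from world to camera coordinates, as OpenCV has them. Camera axes: x right, y down, z forward; pixel columns grow to the right and rows downward; lengths in mm; the calibration is good to about 2 mm. A picture is of the moment at which its call begins. camera_params takes no time and is no camera call.
- bot.close_job(): hands the job in; it is judged then, once.
The state is a dict: "time": time; "joint_positions": joint angles; "dq": joint speeds; "tau": joint torques, N m; "tool_pos": TCP position; "tcp_rot": TCP orientation; "contact_force": force on the tool from outside, world axes, zero at the start; "moment": the same for the moment, N m; "grip_width": finger opening in mm; "finger_force": force on a finger pad.
Only numpy, scipy, OpenCV 4.12 (cv2) and the standard library are available. Lean on these libraries where they do the work, as an engineer would, in place of code of your own. Each camera call takes 0.05 s, during which the arm holds its last target. There are 200 camera calls.

## Working session

There is one attempt and no reset: what is moved stays moved. The work goes in short steps, Python scripts to look and compute and a tool call to move; the robot and the scene stay as the last step left them, time stands still between calls to the robot, and variables do not carry over. Pictures are saved under pics/ and viewed, at most 14 in all, crops included, and the job is handed in when it is done.

Besides the shell and the picture viewer there is one more tool, called after "Emit:" by a JSON object that holds its "fn" and its "kwargs". step_arm: Moves the arm, as the interface text tells. Shift numbers are shares of 0.5 m and turn numbers shares of pi/2 rad, none past 1 either way. Its arguments: {"type":"object","properties":{"deltas":{"type":"array","items":{"type":"array","items":{"type":"number","minimum":-1,"maximum":1}}}},"required":["deltas"]}

```bash
ls; mkdir -p pics; cat > h.py <<'E'
import numpy as np, cv2
from plant import bot
def cam(n):
    p=bot.camera_params(n); f=200/np.tan(np.radians(p['fov_y'])/2)
    R=cv2.Rodrigues(np.array(p['rvec'],float))[0]; t=np.array(p['tvec'],float)
    K=np.array([[f,0,p['cx']],[0,f,p['cy']],[0,0,1.]]); D=np.array([p['k1'],0,0,0.])
    return K,D,R,t
def ray(n,u,v):
    K,D,R,t=cam(n); a=cv2.undistortPoints(np.array([[[u,v]]],float),K,D)[0,0]
    return -R.T@t, R.T@np.array([a[0],a[1],1.])
def onz(n,u,v,z):
    c,d=ray(n,u,v); return c+d*(z-c[2])/d[2]
def pt(n,u,v,dep):
    c,d=ray(n,u,v); return c+d*dep
def cloud(n,dep):
    K,D,R,t=cam(n); vv,uu=np.mgrid[0:400,0:640]
    a=cv2.undistortPoints(np.stack([uu,vv],-1).reshape(-1,1,2).astype(float),K,D).reshape(400,640,2)
    d=np.concatenate([a,np.ones((400,640,1))],-1)@R
    return -R.T@t+d*dep[...,None]
def proj(n,P):
    K,D,R,t=cam(n); return cv2.projectPoints(np.array(P,float).reshape(-1,1,3),cv2.Rodrigues(R)[0],t,K,D)[0].reshape(-1,2)
def snap(n,name):
    im,d=bot.capture(n); cv2.imwrite(f'pics/{name}.png',im[:,:,::-1]); np.save(f'pics/{name}.npy',d); return im,d
E
python3 - <<'E'
from h import *
o=bot.get_obs();print(o)
for n in('scene','top'):
    snap(n,n+'0'); c,d=ray(n,320,200);print(n,c,d,bot.camera_params(n))
E
```

```text
pics
{'time': 0.0, 'joint_positions': array([ 1.05699603e+00,  3.42727822e-01,  1.52501552e+00,  1.83168333e-05,
        1.27537721e+00, -1.45985331e-01]), 'dq': array([ 3.69943966e-04, -1.01868273e-03, -2.20278178e-04, -1.43687924e-03,
       -9.78955778e-05,  2.25203336e-04]), 'tau': array([-1.88103637e-03, -4.31244206e+01, -2.44224072e+01,  7.14351330e-02,
        5.60650940e-02, -1.35426849e-04]), 'tool_pos': array([188.55499107, 489.56137556, 237.04281752]), 'tcp_rot': array([-3.14008355e+00, -2.39588965e-04,  2.77377216e+00]), 'contact_force': array([-0.55439696, -0.41050407, -0.64966036]), 'moment': array([-0.02007623, -0.00717595,  0.02937664]), 'finger_force': 0.0, 'grip_width': 91.89746622957564}
scene [ 137.87099702 -780.12364816  770.95150271] [ 0.38403102  0.70222313 -0.59959654] {'fov_y': 57.927501479968555, 'cx': 316.81007872775245, 'cy': 202.14495092963176, 'k1': -0.005734131130288392, 'rvec': array([ 2.16494075, -0.54621041,  0.26599758]), 'tvec': array([-487.23688189,  239.73255811,  962.8582758 ])}
top [-391.63138941  -47.80936303 1553.43097131] [ 0.53488528  0.01560657 -0.84503685] {'fov_y': 44.31410401421853, 'cx': 321.12427748689674, 'cy': 189.84075185142913, 'k1': 0.048260958124819384, 'rvec': array([ 1.89406335, -1.87525492,  0.55660953]), 'tvec': array([ -30.64285302,  531.1376338 , 1511.87383485])}
```

View pics/scene0.png

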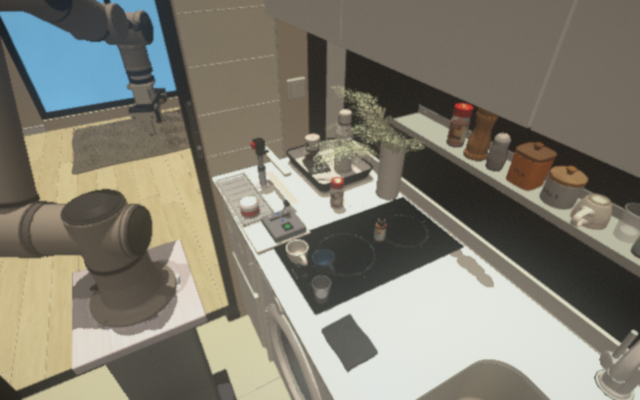

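View pics/top0.png

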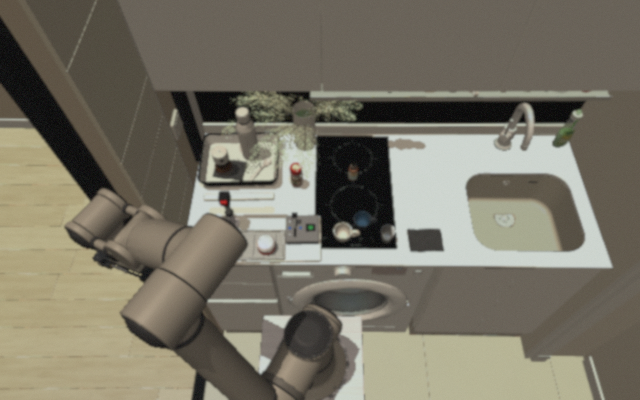

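The scene picture shows the plate with the timer at about (250,207), the lamp head at (258,147), the pod at (284,224), the white cup at (297,252), the blue cup at (322,262), the glass at (321,290) and the coaster at (349,341). In the top picture the arm hides the left part of the plate. I'll enlarge the crops.

```bash
python3 - <<'E'
import cv2
a=cv2.imread('pics/scene0.png')[125:375,205:405]; b=cv2.imread('pics/top0.png')[150:275,190:450]
cv2.imwrite('pics/c1.png',cv2.resize(a,(480,600),interpolation=cv2.INTER_CUBIC))
cv2.imwrite('pics/c2.png',cv2.resize(b,(780,375),interpolation=cv2.INTER_CUBIC))
E
```

```text
(no output)
```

View pics/c1.png

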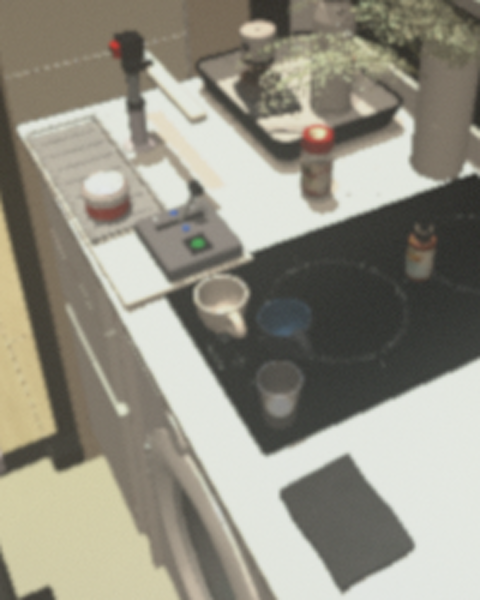

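View pics/c2.png

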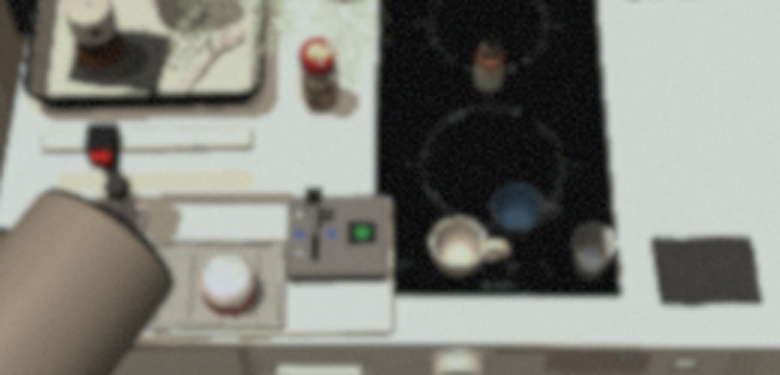

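The white cup is at about top (343,231) with its handle to the right, the blue cup at (362,218), the glass at (387,232), the coaster at (425,240), the timer at (266,243), and no candle is visible yet. Next I measure everything from the colour masks and the depth.

```bash
python3 - <<'E'
from h import *
C={}
for n in('scene','top'):
    im=cv2.imread(f'pics/{n}0.png'); d=np.load(f'pics/{n}0.npy'); P=cloud(n,d); C[n]=(im,d,P)
    hsv=cv2.cvtColor(im,cv2.COLOR_BGR2HSV)
    ok=d>0
    # noise on worktop
    z=P[...,2]; w=ok&(abs(z)<15)&(P[...,0]>350)&(P[...,0]<800); print(n,'worktop z',np.median(z[w]),z[w].std())
    print('xy extents',[np.percentile(P[w][:,i],[1,99]) for i in(0,1)])
    def blob(m,name,zz=None):
        k,l,s,c=cv2.connectedComponentsWithStats(m.astype(np.uint8))
        for i in np.argsort(-s[1:,4])[:3]+1:
            if s[i,4]<6: continue
            mm=(l==i)&ok; q=P[mm]
            r=''
            if zz is not None: r=onz(n,*c[i],zz).round(1)
            print(n,name,s[i],c[i].round(1),'med',np.median(q,0).round(1) if len(q) else None,'zmax',np.percentile(q[:,2],95).round(1) if len(q) else None,r)
    H,S,V=hsv[...,0],hsv[...,1],hsv[...,2]
    blob((H>45)&(H<80)&(S>110)&(V>60),'green',37)
    blob((H>95)&(H<125)&(S>90)&(V>40)&(P[...,0]<900),'blue')
    blob(((H<8)|(H>172))&(S>130)&(V>80),'red')
# pod by depth
for n in C:
    im,d,P=C[n]; z=P[...,2]
    g=onz(n,*((309.5,227) if n=='top' else (287,226)),37); print('g',g)
    m=(d>0)&(abs(z-35)<5)&(np.hypot(P[...,0]-g[0],P[...,1]-g[1])<110)
    m=cv2.morphologyEx(m.astype(np.uint8),cv2.MORPH_OPEN,np.ones((3,3)))
    q=P[m>0][:,:2].astype(np.float32); print(n,'pod',cv2.minAreaRect(q),len(q))
    hsv=cv2.cvtColor(im,cv2.COLOR_BGR2GRAY)
    m=((hsv<85)).astype(np.uint8); s=(425,240) if n=='top' else (349,341)
    k,l=cv2.connectedComponents(m); mm=l==l[s[1],s[0]]
    cs=max(cv2.findContours(mm.astype(np.uint8),0,1)[0],key=cv2.contourArea)
    w=np.array([onz(n,*c[0],8)[:2] for c in cs],np.float32); print(n,'coaster',cv2.minAreaRect(w))
E
```

```text
scene worktop z 0.7970268458670944 3.990866321719405
xy extents [array([354.06179562, 796.10689519]), array([-704.37703395,  441.32753536])]
scene green [286 225   3   2   6] [287.  225.5] med [455.3  12.9  36.7] zmax 38.6 [455.   12.6  37. ]
scene blue [   0   11  133  102 7968] [65.7 63.8] med [-483.5 3997.9 -262.6] zmax 104.7 
scene blue [ 108    0   69   92 1785] [153.7  43.1] med [ 419.4 3986.9  150.2] zmax 564.0 
scene blue [97  0  9  3 19] [101.2   0.7] med [ 168.1 4009.5  192.4] zmax 273.6 
scene red [454 102  20  15 225] [463.  109.3] med [ 856.8 -201.8  412.2] zmax 417.8 
scene red [332 179  12   6  31] [337.8 182.2] med [660.8  56.  104.5] zmax 107.1 
scene red [251 142   4   6  17] [252.6 144.1] med [461.  286.2 190.8] zmax 192.9 
top worktop z 2.4848311056155126 5.234385915779914
xy extents [array([352.9599419, 795.5990194]), array([-1007.88789213,   449.14072517])]
top green [308 225   5   5  18] [310.1 227.1] med [452.7  13.8  39.7] zmax 45.4 [454.9  13.7  37. ]
top blue [356 213  13  12 109] [362. 219.] med [ 498.4 -172.    21.3] zmax 43.5 
top red [220 200   8   5  31] [223.5 201.8] med [461.4 293.  191.9] zmax 196.3 
top red [291 168   9   7  30] [294.5 171.5] med [648.7  75.3 101.9] zmax 112.7 
g [453.99755524  10.40126685  37.        ]
scene pod ((451.8797607421875, 10.463356018066406), (107.25997161865234, 175.00572204589844), 1.2426577806472778) 802Traceback (most recent call last):
  File "<stdin>", line 33, in <module>
  File "h.py", line 12, in onz
    c,d=ray(n,u,v); return c+d*(z-c[2])/d[2]
        ~~~^^^^^^^
  File "h.py", line 9, in ray
    K,D,R,t=cam(n); a=cv2.undistortPoints(np.array([[[u,v]]],float),K,D)[0,0]
            ~~~^^^
  File "h.py", line 4, in cam
    p=bot.camera_params(n); f=200/np.tan(np.radians(p['fov_y'])/2)
ValueError: time passes only in moves, steps and waits
```

```bash
sed -i 's/^def cam(n):/import functools\n@functools.cache\ndef cam(n):/' h.py; cat > m.py <<'E'
from h import *
C={}
def seg(n,tag,lo,hi,box):
    d=np.load(f'pics/{n}{tag}.npy'); P=cloud(n,d); z=P[...,2]
    m=(d>0)&(z>lo)&(z<hi)&(P[...,0]>box[0])&(P[...,0]<box[1])&(P[...,1]>box[2])&(P[...,1]<box[3])
    return m,P
E
python3 - <<'E'
from m import *
for n in('scene','top'):
    im=cv2.imread(f'pics/{n}0.png'); hsv=cv2.cvtColor(im,cv2.COLOR_BGR2HSV)
    m,P=seg(n,'0',29,42,(340,540,-60,110)); m=cv2.morphologyEx(m.astype(np.uint8),2,np.ones((3,3)))
    k,l,s,c=cv2.connectedComponentsWithStats(m); i=1+np.argmax(s[1:,4]); q=P[l==i][:,:2].astype(np.float32)
    print(n,'pod',cv2.minAreaRect(q),np.percentile(q,[1,99],0).round(1).tolist())
    g=hsv[...,2]<95; s=(425,240) if n=='top' else (349,341)
    k,l=cv2.connectedComponents(g.astype(np.uint8)); cs=max(cv2.findContours((l==l[s[1],s[0]]).astype(np.uint8),0,1)[0],key=cv2.contourArea)
    w=np.array([onz(n,*c[0],8)[:2] for c in cs],np.float32); print('coaster',cv2.minAreaRect(w))
    m,P=seg(n,'0',25,90,(350,600,-330,-40))
    k,l,s,c=cv2.connectedComponentsWithStats(m.astype(np.uint8))
    for i in range(1,k):
        if s[i,4]>15: q=P[l==i]; print('obj',s[i],np.percentile(q,[2,50,98],0).round(0).tolist())
    m,P=seg(n,'0',22,75,(330,450,100,390))
    k,l,s,c=cv2.connectedComponentsWithStats(m.astype(np.uint8))
    for i in range(1,k):
        if s[i,4]>15: q=P[l==i]; print('plate',s[i],np.percentile(q,[2,50,98],0).round(0).tolist())
    m,P=seg(n,'0',120,230,(420,560,120,420)); q=P[m]; 
    for lo,hi in((185,230),(125,160)): 
        qq=q[(q[:,2]>lo)&(q[:,2]<hi)]; print('lamp',lo,len(qq),np.percentile(qq,[3,50,97],0).round(0).tolist())
    m,P=seg(n,'0',50,105,(380,560,30,100)); q=P[m]; print('lever',len(q),np.percentile(q,[3,50,97],0).round(0).tolist())
E
```

```text
scene pod ((450.8433532714844, 38.76073455810547), (107.6657485961914, 118.63167572021484), 2.018625020980835) [[398.4, -17.7], [502.7, 94.4]]
coaster ((1695.708740234375, 1712.66748046875), (5216.08984375, 8091.5224609375), 60.499229431152344)
obj [286 240  22  26 365] [[403.0, -158.0, 26.0], [431.0, -104.0, 44.0], [460.0, -73.0, 54.0]]
obj [312 249  23  27 392] [[449.0, -224.0, 26.0], [479.0, -176.0, 44.0], [508.0, -144.0, 55.0]]
obj [311 276  20  24 367] [[404.0, -280.0, 27.0], [427.0, -254.0, 51.0], [448.0, -235.0, 67.0]]
plate [239 173  20  20  34] [[426.0, 246.0, 22.0], [443.0, 324.0, 24.0], [447.0, 389.0, 26.0]]
plate [216 179   5   9  16] [[331.0, 337.0, 22.0], [333.0, 369.0, 24.0], [349.0, 389.0, 27.0]]
plate [220 189  24  36  54] [[332.0, 101.0, 22.0], [337.0, 198.0, 24.0], [341.0, 318.0, 26.0]]
plate [259 194  12  15  22] [[445.0, 138.0, 22.0], [447.0, 189.0, 24.0], [449.0, 226.0, 26.0]]
plate [239 197  20  19 310] [[353.0, 130.0, 24.0], [378.0, 145.0, 54.0], [409.0, 182.0, 63.0]]
lamp 185 100 [[456.0, 273.0, 186.0], [477.0, 283.0, 194.0], [498.0, 306.0, 199.0]]
lamp 125 3
[... 414 characters left out ...]
4  18 220] [[452.0, -220.0, 26.0], [488.0, -178.0, 45.0], [511.0, -141.0, 61.0]]
obj [334 222  26  19 234] [[406.0, -154.0, 26.0], [438.0, -109.0, 46.0], [466.0, -71.0, 59.0]]
obj [381 224  15  18 177] [[404.0, -277.0, 26.0], [437.0, -257.0, 51.0], [453.0, -233.0, 73.0]]
plate [256 233  20  22 312] [[355.0, 134.0, 23.0], [376.0, 162.0, 60.0], [412.0, 192.0, 69.0]]
plate [253 257  23   4  35] [[336.0, 133.0, 23.0], [341.0, 165.0, 26.0], [345.0, 204.0, 32.0]]
lamp 185 132 [[459.0, 280.0, 186.0], [477.0, 296.0, 198.0], [498.0, 312.0, 206.0]]
lamp 125 473 [[477.0, 142.0, 132.0], [513.0, 243.0, 144.0], [530.0, 369.0, 151.0]]
lever 46 [[460.0, 58.0, 50.0], [475.0, 66.0, 83.0], [488.0, 76.0, 93.0]]
```

Emit:
{"fn": "step_arm", "kwargs": {"deltas": [[1,0,0,0,0.0937],[1,0,0,0,0.0937],[1,0,0,0,0.0937],[1,0,0,0,0.0937],[1,0,0,0,0.0937],[1,0,0,0,0.0937],[1,0,0,0,0.0937],[1,0,0,0,0.0937]]}}

```text
time: 0.9
tool_pos: [188.6, 489.7, 237.3]
tcp_rot: [-3.141, 0.001, 1.59]
contact_force: [-0.2, 0.5, -0.3]
grip_width: 91.5
finger_force: 0.0
```

Emit:
{"fn": "step_arm", "kwargs": {"deltas": [[1,-0.08,0.048,0,0],[1,-0.08,0.048,0,0],[1,-0.08,0.048,0,0],[1,-0.08,0.048,0,0],[1,-0.08,0.048,0,0],[1,-0.08,0.048,0,0],[1,0,0,0,0],[1,0,0,0,0]]}}

```text
time: 1.7
tool_pos: [339.2, 252.8, 237.6]
tcp_rot: [-3.141, -0.0, 1.593]
contact_force: [-0.2, 0.8, 0.3]
grip_width: 91.7
finger_force: 0.0
```

```bash
python3 - <<'E'
from m import *
o=bot.get_obs(); print(o['tool_pos'],o['tcp_rot'],o['time'])
for n in('scene','top'):
    snap(n,n+'1')
    m,P=seg(n,'1',22,75,(330,450,100,390))
    k,l,s,c=cv2.connectedComponentsWithStats(m.astype(np.uint8))
    for i in range(1,k):
        if s[i,4]>15: q=P[l==i]; print(n,'plate',s[i],np.percentile(q,[2,50,98],0).round(0).tolist())
a=cv2.imread('pics/scene1.png')[130:260,200:360]; b=cv2.imread('pics/top1.png')[150:290,180:360]
cv2.imwrite('pics/c3.png',np.hstack([cv2.resize(x,(400,350),interpolation=cv2.INTER_CUBIC) for x in(a,b)]))
E
```

```text
[339.18761379 252.8319171  237.56417712] [-3.14096300e+00 -1.52092271e-04  1.59305816e+00] 1.7
scene plate [218 184  25  41  58] [[332.0, 107.0, 22.0], [337.0, 215.0, 23.0], [340.0, 349.0, 26.0]]
scene plate [239 197  20  19 310] [[353.0, 132.0, 24.0], [378.0, 144.0, 55.0], [409.0, 182.0, 63.0]]
scene plate [263 198  11  15  21] [[444.0, 114.0, 23.0], [447.0, 154.0, 24.0], [450.0, 196.0, 28.0]]
```

View pics/c3.png

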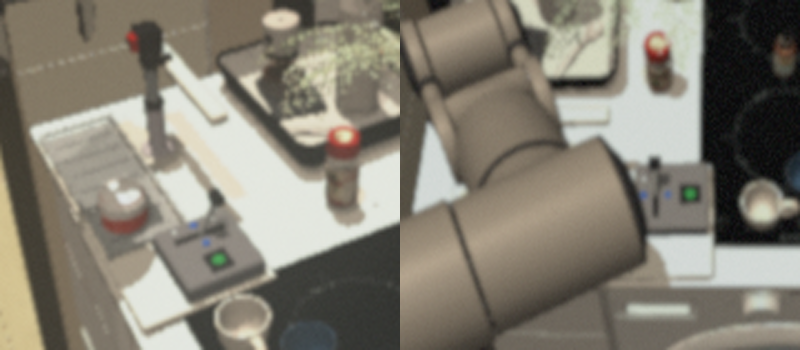

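The timer stands at scene crop (122,208), the knob is at (215,200), and there is no candle on the plate. The tool is aligned with the station, so I'm going down on the timer.

Emit:
{"fn": "step_arm", "kwargs": {"deltas": [[1,-0.046,0.0205,0,0],[1,-0.046,0.0205,0,0],[1,-0.046,0.0205,0,0],[1,-0.046,0.0205,0,0],[1,0,0,0.08,0],[1,0,0,0.08,0],[1,0,0,0.08,0],[1,0,0,0,0]]}}

```text
time: 2.6
tool_pos: [378.5, 163.3, 114.1]
tcp_rot: [-3.132, 0.002, 1.599]
contact_force: [-0.9, -0.6, 0.3]
grip_width: 91.8
finger_force: 0.0
```

```bash
python3 - <<'E'
from m import *
o=bot.get_obs(); print(o['tool_pos'],o['tcp_rot'],o['time'])
for n in('scene',):
    snap(n,n+'2')
    m,P=seg(n,'2',22,68,(330,450,100,390))
    k,l,s,c=cv2.connectedComponentsWithStats(m.astype(np.uint8))
    for i in range(1,k):
        if s[i,4]>15: q=P[l==i]; print(n,'plate',s[i],np.percentile(q,[2,50,98],0).round(0).tolist())
a=cv2.imread('pics/scene2.png')[130:260,200:360]
cv2.imwrite('pics/c4.png',cv2.resize(a,(640,520),interpolation=cv2.INTER_CUBIC))
E
```

```text
[378.47472875 163.27297845 114.09857934] [-3.13193462e+00  1.69797295e-03  1.59897633e+00] 2.6
scene plate [245 175  18  22  32] [[440.0, 211.0, 22.0], [445.0, 289.0, 24.0], [448.0, 365.0, 26.0]]
scene plate [219 187   7  10  16] [[332.0, 274.0, 22.0], [334.0, 306.0, 23.0], [337.0, 339.0, 27.0]]
scene plate [239 197  20  19 314] [[353.0, 131.0, 23.0], [378.0, 144.0, 54.0], [409.0, 183.0, 63.0]]
scene plate [226 198  18  27  44] [[334.0, 103.0, 22.0], [338.0, 177.0, 24.0], [341.0, 261.0, 27.0]]
```

View pics/c4.png

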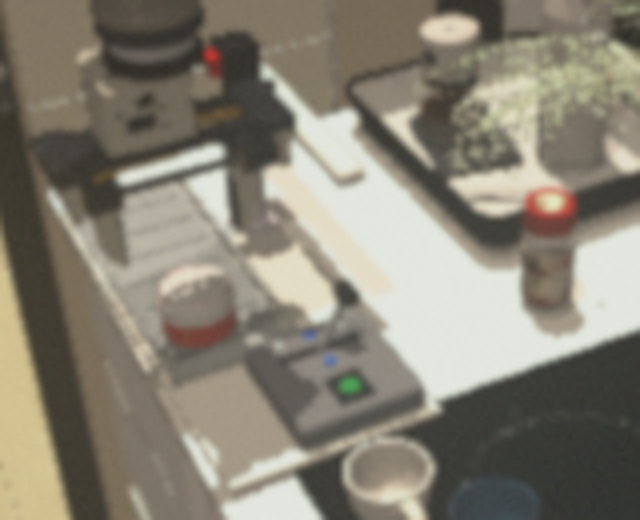

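The timer is at crop (198,305), under the open gripper, and the tool needs about 3 mm more in x. Going down and gripping.

Emit:
{"fn": "step_arm", "kwargs": {"deltas": [[1,0,0.006,0.05,0],[1,0,0,0.05,0],[1,0,0,0.04,0],[1,0,0,0,0],[0,0,0,0,0],[0,0,0,0,0],[0,0,0,0,0],[0,0,0,0,0]]}}

```text
time: 3.45
tool_pos: [385.7, 163.0, 48.6]
tcp_rot: [3.14, -0.0, 1.596]
contact_force: [-1.1, -0.5, 0.3]
grip_width: 64.4
finger_force: 0.7
```

Emit:
{"fn": "step_arm", "kwargs": {"deltas": [[0,0,0,0,0],[0,0,0,0,0],[0,0,0,-0.02,0],[0,0,0,-0.05,0],[0,0,0,-0.07,0],[0,0,0,-0.07,0],[0,0,0,-0.07,0],[0,0,0,0,0]]}}

```text
time: 4.25
tool_pos: [387.4, 163.4, 192.3]
tcp_rot: [3.133, -0.002, 1.596]
contact_force: [1.2, -0.8, -2.4]
grip_width: 60.8
finger_force: 30.0
```

Emit:
{"fn": "step_arm", "kwargs": {"deltas": [[0,-0.085,0.0035,0,0],[0,-0.085,0.0035,0,0],[0,-0.085,0.0035,0,0],[0,-0.085,0.0035,0,0],[0,-0.085,0.0035,0,0],[0,-0.085,0.0035,0,0],[0,-0.085,0.0035,0,0],[0,-0.085,0.0035,0,0]]}}

```text
time: 5.05
tool_pos: [407.1, -178.2, 187.3]
tcp_rot: [-3.141, -0.001, 1.596]
contact_force: [1.0, 0.4, -1.0]
grip_width: 61.1
finger_force: 30.0
```

Emit:
{"fn": "step_arm", "kwargs": {"deltas": [[0,-0.085,0.0035,0,0],[0,-0.085,0.0035,0,0],[0,-0.085,0.0035,0,0],[0,-0.085,0.0035,0,0],[0,-0.06,0.0035,0,0],[0,0,0,0,0],[0,0,0,0,0]]}}

```text
time: 5.75
tool_pos: [421.0, -376.2, 186.6]
tcp_rot: [-3.14, -0.002, 1.595]
contact_force: [0.5, 0.7, -0.5]
grip_width: 61.4
finger_force: 30.0
```

```bash
python3 - <<'E'
from m import *
o=bot.get_obs(); print(o['tool_pos'],o['tcp_rot'],o['time'],o['grip_width'])
for n in('scene','top'): snap(n,n+'3')
a=cv2.imread('pics/scene3.png')[130:380,200:400]; b=cv2.imread('pics/top3.png')[150:290,180:460]
cv2.imwrite('pics/c5.png',np.hstack([cv2.resize(a,(320,400),interpolation=cv2.INTER_CUBIC),cv2.resize(b,(480,400))]))
for n in('scene','top'):
    m,P=seg(n,'3',21,90,(335,600,-330,380))
    k,l,s,c=cv2.connectedComponentsWithStats(m.astype(np.uint8))
    for i in range(1,k):
        if s[i,4]>15: q=P[l==i]; print(n,s[i],np.percentile(q,[2,50,98],0).round(0).tolist())
E
```

```text
[ 421.00422681 -376.15632546  186.61628177] [-3.14021587e+00 -2.24450790e-03  1.59510956e+00] 5.75 61.35464483971325
scene [257 166  10  19 125] [[467.0, 278.0, 22.0], [478.0, 283.0, 57.0], [495.0, 295.0, 89.0]]
scene [244 174  15  18  30] [[441.0, 248.0, 22.0], [444.0, 309.0, 24.0], [447.0, 376.0, 26.0]]
scene [ 227  193   79   49 1073] [[338.0, -18.0, 22.0], [447.0, 39.0, 34.0], [501.0, 198.0, 83.0]]
scene [286 240  22  22 307] [[402.0, -132.0, 22.0], [434.0, -88.0, 43.0], [461.0, -73.0, 54.0]]
scene [313 250   7   5  19] [[462.0, -149.0, 47.0], [474.0, -145.0, 52.0], [483.0, -143.0, 56.0]]
scene [312 289  16  12  85] [[404.0, -280.0, 22.0], [419.0, -275.0, 35.0], [435.0, -251.0, 60.0]]
top [225 213  16  15 102] [[465.0, 270.0, 21.0], [475.0, 291.0, 41.0], [497.0, 315.0, 88.0]]
top [304 215  16  29 222] [[400.0, -15.0, 23.0], [430.0, -1.0, 36.0], [494.0, 27.0, 45.0]]
top [354 214  24  16 112] [[451.0, -222.0, 22.0], [471.0, -161.0, 41.0], [503.0, -141.0, 60.0]]
top [334 222  26  19 257] [[404.0, -154.0, 22.0], [438.0, -108.0, 44.0], [465.0, -71.0, 60.0]]
top [381 224  15  18 190] [[405.0, -277.0, 23.0], [438.0, -255.0, 49.0], [453.0, -233.0, 72.0]]
top [218 229  49   3  66] [[446.0, 171.0, 22.0], [448.0, 234.0, 25.0], [454.0, 335.0, 31.0]]
top [243 255  21   5  34] [[336.0, 174.0, 22.0], [340.0, 197.0, 25.0], [350.0, 239.0, 33.0]]
```

View pics/c5.png

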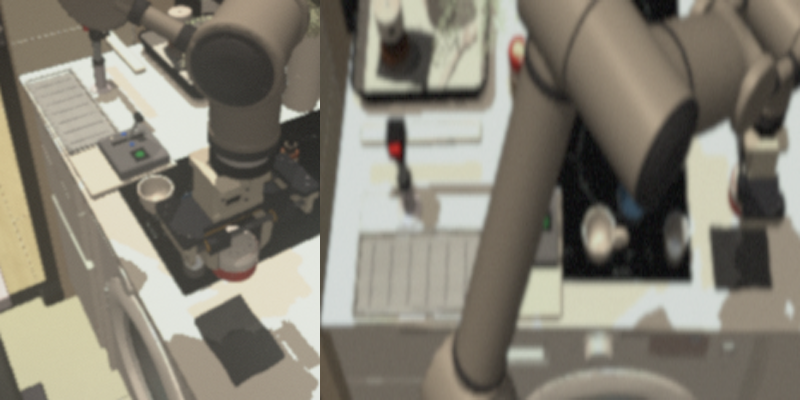

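The plate is now empty (no candle) and the timer hangs from the gripper close to the coaster. Lowering it there.

Emit:
{"fn": "step_arm", "kwargs": {"deltas": [[0,-0.03,0.004,0.07,0],[0,0,0,0.07,0],[0,0,0,0.07,0],[0,0,0,0.06,0],[0,0,0,0.01,0],[0,0,0,0,0],[0,0,0,0,0]]}}

```text
time: 6.55
tool_pos: [425.0, -391.7, 49.5]
tcp_rot: [3.14, 0.002, 1.597]
contact_force: [0.0, 0.5, -0.7]
grip_width: 60.6
finger_force: 30.0
```

```bash
python3 - <<'E'
from m import *
o=bot.get_obs(); print(o['tool_pos'],o['contact_force'],o['grip_width'])
E
```

```text
[ 424.9743309  -391.71624604   49.483129  ] [ 0.02738006  0.45427604 -0.68640318] 60.58351031635963
```

Lowering in small steps until it touches.

Emit:
{"fn": "step_arm", "kwargs": {"deltas": [[0,0,0,0.006,0],[0,0,0,0.004,0],[0,0,0,0,0]]}}

```text
time: 6.85
tool_pos: [424.2, -391.5, 43.1]
tcp_rot: [3.141, 0.0, 1.596]
contact_force: [-0.8, 0.5, -1.3]
grip_width: 60.7
finger_force: 30.0
```

Emit:
{"fn": "step_arm", "kwargs": {"deltas": [[0,0,0,0.004,0],[0,0,0,0,0]]}}

```text
time: 7.05
tool_pos: [424.3, -391.6, 41.5]
tcp_rot: [3.141, 0.001, 1.596]
contact_force: [-0.4, 0.7, 4.5]
grip_width: 61.2
finger_force: 30.0
```

Emit:
{"fn": "step_arm", "kwargs": {"deltas": [[0,0,0,0.003,0],[0,0,0,0,0]]}}

```text
time: 7.25
tool_pos: [424.4, -391.7, 41.4]
tcp_rot: [3.141, 0.001, 1.596]
contact_force: [-2.5, 3.7, 15.4]
grip_width: 61.0
finger_force: 30.0
```

Emit:
{"fn": "step_arm", "kwargs": {"deltas": [[0,0,0,0.003,0],[0,0,0,0,0]]}}

```text
time: 7.45
tool_pos: [424.4, -391.7, 41.3]
tcp_rot: [3.14, 0.002, 1.597]
contact_force: [-5.7, 6.8, 26.8]
grip_width: 60.7
finger_force: 30.0
```

Emit:
{"fn": "step_arm", "kwargs": {"deltas": [[0,0,0,-0.007,0],[0,0,0,0,0],[1,0,0,0,0],[1,0,0,0,0],[1,0,0,0,0],[1,0,0,-0.05,0],[1,0,0,-0.09,0],[1,0,0,-0.09,0]]}}

```text
time: 8.25
tool_pos: [423.6, -390.9, 156.5]
tcp_rot: [-3.14, -0.002, 1.596]
contact_force: [0.3, -0.9, -0.1]
grip_width: 91.5
finger_force: 0.0
```

Emit:
{"fn": "step_arm", "kwargs": {"deltas": [[1,0,0,-0.06,0],[1,0.08,0.004,0,0],[1,0.08,0.004,0,0],[1,0.08,0.004,0,0],[1,0.08,0.004,0,0],[1,0.08,0.004,0,0],[1,0.08,0.004,0,0],[1,0.08,0.004,0,0]]}}

```text
time: 9.05
tool_pos: [430.7, -109.6, 186.1]
tcp_rot: [3.142, -0.0, 1.596]
contact_force: [0.9, -0.3, 0.3]
grip_width: 92.1
finger_force: 0.0
```

```bash
python3 - <<'E'
from m import *
o=bot.get_obs(); print(o['tool_pos'],o['tcp_rot'],o['grip_width'],o['time'])
for n in('scene','top'): snap(n,n+'4')
a=cv2.imread('pics/scene4.png')[220:380,260:400]; b=cv2.imread('pics/top4.png')[190:270,310:460]
cv2.imwrite('pics/c6.png',np.hstack([cv2.resize(a,(350,400),interpolation=cv2.INTER_CUBIC),cv2.resize(b,(450,400),interpolation=cv2.INTER_CUBIC)]))
for n in('scene','top'):
    m,P=seg(n,'4',24,90,(335,600,-480,-40))
    k,l,s,c=cv2.connectedComponentsWithStats(m.astype(np.uint8))
    for i in range(1,k):
        if s[i,4]>15: q=P[l==i]; print(n,s[i],np.percentile(q,[2,50,98],0).round(0).tolist())
E
```

```text
[ 430.67248164 -109.55941967  186.131654  ] [ 3.14153396e+00 -1.51671637e-04  1.59598093e+00] 92.06802766106135 9.05
scene [286 240  22  26 374] [[403.0, -159.0, 25.0], [431.0, -104.0, 44.0], [461.0, -73.0, 55.0]]
scene [312 249  23  27 397] [[450.0, -224.0, 25.0], [479.0, -176.0, 44.0], [508.0, -143.0, 55.0]]
scene [311 276  20  25 375] [[404.0, -280.0, 25.0], [427.0, -255.0, 50.0], [448.0, -235.0, 67.0]]
scene [334 318  28  30 655] [[393.0, -422.0, 27.0], [417.0, -400.0, 52.0], [448.0, -368.0, 56.0]]
top [356 211  22  18 173] [[450.0, -221.0, 25.0], [487.0, -185.0, 43.0], [512.0, -155.0, 60.0]]
top [334 225  26  16 178] [[405.0, -154.0, 25.0], [432.0, -113.0, 44.0], [460.0, -70.0, 59.0]]
top [381 224  15  18 177] [[405.0, -277.0, 26.0], [436.0, -256.0, 49.0], [453.0, -233.0, 72.0]]
top [417 227  19  19 279] [[395.0, -415.0, 26.0], [417.0, -386.0, 52.0], [449.0, -359.0, 61.0]]
```

View pics/c6.png

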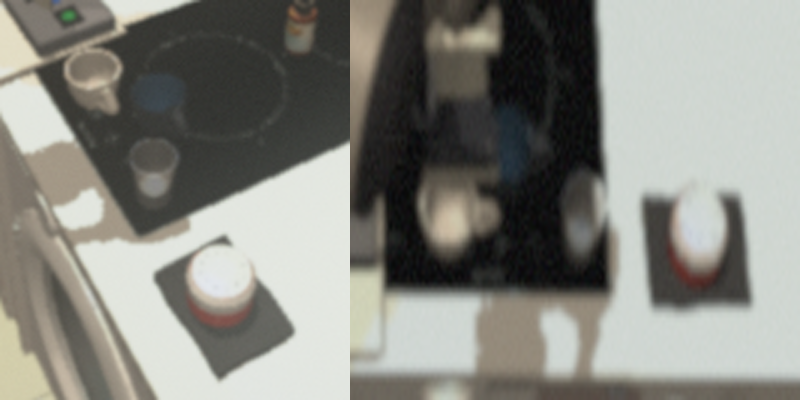

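The timer sits on the coaster (scene crop (220,283)). The white cup is at (93,75), under the gripper. Grasping its rim.

Emit:
{"fn": "step_arm", "kwargs": {"deltas": [[1,0.013,0.006,0.07,0],[1,0,0,0.07,0],[1,0,0,0.06,0],[1,0,0,0.05,0],[1,0,0,0.036,0],[1,0,0,0,0],[1,0,0,0,0]]}}

```text
time: 9.85
tool_pos: [433.9, -105.1, 43.3]
tcp_rot: [-3.141, -0.0, 1.596]
contact_force: [0.3, 0.3, -0.2]
grip_width: 91.7
finger_force: 0.0
```

Emit:
{"fn": "step_arm", "kwargs": {"deltas": [[0,0,0,0,0],[0,0,0,0,0],[0,0,0,0,0],[0,0,0,0,0],[0,0,0,0,0],[0,0,0,0,0]]}}

```text
time: 10.45
tool_pos: [434.0, -104.6, 43.6]
tcp_rot: [3.141, 0.0, 1.596]
contact_force: [-1.3, 0.4, 5.5]
grip_width: 60.3
finger_force: 30.0
```

Emit:
{"fn": "step_arm", "kwargs": {"deltas": [[0,0,0,-0.03,0],[0,0,0,-0.07,0],[0,0,0,-0.07,0],[0,0,0,-0.07,0],[0,0,0,-0.07,0],[0,0.03,-0.01,0,0],[0,0.07,-0.01,0,0],[0,0.08,-0.01,0,0]]}}

```text
time: 11.25
tool_pos: [415.5, -14.1, 197.4]
tcp_rot: [-3.14, -0.0, 1.594]
contact_force: [1.4, 0.9, -1.7]
grip_width: 60.7
finger_force: 30.0
```

Emit:
{"fn": "step_arm", "kwargs": {"deltas": [[0,0.085,-0.01,0,0],[0,0.085,-0.01,0,0],[0,0.085,-0.01,0,0],[0,0.085,-0.01,0,0],[0,0.085,-0.01,0,0],[0,0.085,-0.01,0,0],[0,0.085,-0.008,0,0],[0,0.085,0,0,0]]}}

```text
time: 12.05
tool_pos: [371.8, 325.7, 197.0]
tcp_rot: [-3.139, 0.001, 1.597]
contact_force: [0.9, -0.5, -2.2]
grip_width: 60.6
finger_force: 30.0
```

Emit:
{"fn": "step_arm", "kwargs": {"deltas": [[0,0.04,0,0,0],[0,0,0,0,0],[0,0,0,0,0]]}}

```text
time: 12.35
tool_pos: [372.2, 343.7, 197.0]
tcp_rot: [-3.139, 0.002, 1.598]
contact_force: [0.2, -0.3, -1.8]
grip_width: 60.4
finger_force: 30.0
```

Emit:
{"fn": "step_arm", "kwargs": {"deltas": [[0,0.022,0.003,0.03,0],[0,0,0,0.06,0],[0,0,0,0.07,0],[0,0,0,0.06,0],[0,0,0,0.04,0],[0,0,0,0.012,0],[0,0,0,0,0]]}}

```text
time: 13.05
tool_pos: [374.3, 354.0, 61.7]
tcp_rot: [-3.14, 0.001, 1.595]
contact_force: [0.4, 0.2, -1.3]
grip_width: 60.7
finger_force: 30.0
```

```bash
python3 - <<'E'
from m import *
o=bot.get_obs(); print(o['tool_pos'],o['contact_force'],o['grip_width'],o['time'])
for n in('scene',): snap(n,n+'5')
a=cv2.imread('pics/scene5.png')[125:235,195:315]
cv2.imwrite('pics/c7.png',cv2.resize(a,(600,550),interpolation=cv2.INTER_CUBIC))
E
```

```text
[374.27843934 353.95846608  61.70889203] [ 0.36212832  0.23598913 -1.29016464] 60.68394682683658 13.05
```

View pics/c7.png

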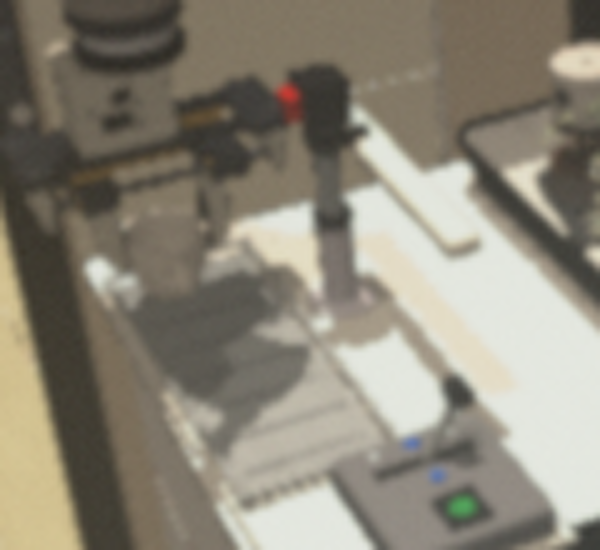

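The cup hangs over the far end of the plate at crop (165,250), clear of the lamp head. Lowering it.

Emit:
{"fn": "step_arm", "kwargs": {"deltas": [[0,0,0,0.006,0],[0,0,0,0.006,0],[0,0,0,0.003,0],[0,0,0,0,0]]}}

```text
time: 13.5
tool_pos: [374.5, 355.1, 54.8]
tcp_rot: [3.141, -0.0, 1.596]
contact_force: [0.9, 0.5, -1.7]
grip_width: 60.6
finger_force: 30.0
```

Emit:
{"fn": "step_arm", "kwargs": {"deltas": [[0,0,0,0.003,0],[0,0,0,0,0]]}}

```text
time: 13.7
tool_pos: [374.6, 355.6, 54.2]
tcp_rot: [3.141, -0.001, 1.596]
contact_force: [-1.8, 0.8, 6.2]
grip_width: 60.8
finger_force: 30.0
```

Emit:
{"fn": "step_arm", "kwargs": {"deltas": [[1,0,0,0,0],[1,0,0,0,0],[1,0,0,0,0],[1,0,0,-0.04,0],[1,0,0,-0.07,0],[1,0,0,-0.09,0],[1,0,0,-0.09,0],[1,-0.03,0,0,0]]}}

```text
time: 14.5
tool_pos: [377.6, 342.7, 204.2]
tcp_rot: [3.131, -0.007, 1.598]
contact_force: [0.5, 0.4, -0.6]
grip_width: 92.0
finger_force: 0.0
```

Emit:
{"fn": "step_arm", "kwargs": {"deltas": [[1,-0.085,0,0,0],[1,-0.085,0,0,0],[1,-0.085,0,0,0],[1,-0.085,0,0,0],[1,-0.085,0.02,0,0],[1,-0.085,0.03,0,0],[1,-0.085,0.03,0,0],[1,-0.085,0.03,0,0]]}}

```text
time: 15.3
tool_pos: [438.5, -0.4, 197.8]
tcp_rot: [-3.141, -0.0, 1.596]
contact_force: [0.8, 0.2, -0.7]
grip_width: 92.2
finger_force: 0.0
```

Emit:
{"fn": "step_arm", "kwargs": {"deltas": [[1,-0.085,0.03,0,0],[1,-0.085,0.03,0,0],[1,-0.085,0.015,0,0],[1,-0.085,0,0,0],[1,0,0,0,0],[1,0,0,0,0]]}}

```text
time: 15.9
tool_pos: [479.7, -168.0, 197.3]
tcp_rot: [-3.14, -0.001, 1.594]
contact_force: [-0.3, 0.1, 0.4]
grip_width: 92.0
finger_force: 0.0
```

```bash
python3 - <<'E'
from m import *
o=bot.get_obs(); print(o['tool_pos'],o['tcp_rot'],o['grip_width'],o['time'])
for n in('scene','top'): snap(n,n+'6')
for n in('scene','top'):
    m,P=seg(n,'6',27,90,(335,600,-480,400))
    k,l,s,c=cv2.connectedComponentsWithStats(m.astype(np.uint8))
    for i in range(1,k):
        if s[i,4]>15: q=P[l==i]; print(n,s[i],np.percentile(q,[2,50,98],0).round(0).tolist())
E
```

```text
[ 479.66737984 -167.98527037  197.28046522] [-3.14019400e+00 -1.12302208e-03  1.59384568e+00] 92.02576943571809 15.9
scene [257 166   9  18 119] [[467.0, 277.0, 28.0], [478.0, 283.0, 62.0], [494.0, 297.0, 89.0]]
scene [219 168  17  18 245] [[344.0, 302.0, 31.0], [371.0, 345.0, 52.0], [400.0, 388.0, 65.0]]
scene [261 201  45  39 837] [[399.0, -18.0, 28.0], [447.0, 34.0, 34.0], [496.0, 92.0, 69.0]]
scene [312 249  23  27 367] [[450.0, -224.0, 28.0], [480.0, -177.0, 45.0], [508.0, -143.0, 55.0]]
scene [311 276  20  24 361] [[404.0, -280.0, 28.0], [428.0, -253.0, 50.0], [448.0, -235.0, 67.0]]
scene [334 318  28  30 636] [[393.0, -422.0, 29.0], [417.0, -400.0, 52.0], [447.0, -367.0, 56.0]]
top [354 211  24  18 195] [[451.0, -220.0, 28.0], [485.0, -178.0, 45.0], [512.0, -141.0, 61.0]]
top [226 213   9  12  65] [[468.0, 284.0, 31.0], [474.0, 293.0, 57.0], [484.0, 307.0, 88.0]]
top [284 212  35  31 915] [[400.0, -14.0, 29.0], [449.0, 43.0, 37.0], [504.0, 98.0, 81.0]]
top [381 224  15  18 165] [[405.0, -277.0, 28.0], [437.0, -257.0, 52.0], [452.0, -233.0, 72.0]]
top [417 227  19  19 272] [[394.0, -415.0, 28.0], [417.0, -386.0, 53.0], [448.0, -360.0, 62.0]]
top [198 235  27  20 313] [[343.0, 308.0, 29.0], [378.0, 358.0, 52.0], [406.0, 390.0, 70.0]]
```

Emit:
{"fn": "step_arm", "kwargs": {"deltas": [[1,-0.012,0,0.07,0],[1,0,0,0.08,0],[1,0,0,0.06,0],[1,0,0,0.05,0],[1,0,0,0.048,0],[1,0,0,0,0],[1,0,0,0,0]]}}

```text
time: 16.7
tool_pos: [480.7, -172.3, 44.6]
tcp_rot: [-3.141, -0.0, 1.598]
contact_force: [-0.1, -0.6, 0.2]
grip_width: 91.6
finger_force: 0.0
```

Emit:
{"fn": "step_arm", "kwargs": {"deltas": [[0,0,0,0,0],[0,0,0,0,0],[0,0,0,0,0],[0,0,0,0,0],[0,0,0,0,0],[0,0,0,0,0]]}}

```text
time: 17.3
tool_pos: [480.8, -173.5, 44.6]
tcp_rot: [3.141, 0.0, 1.596]
contact_force: [-0.1, 0.2, 4.0]
grip_width: 59.9
finger_force: 30.0
```

Emit:
{"fn": "step_arm", "kwargs": {"deltas": [[0,0,0,-0.03,0],[0,0,0,-0.07,0],[0,0,0,-0.07,0],[0,0,0,-0.07,0],[0,0,0,-0.07,0],[0,0.03,-0.02,0,0],[0,0.07,-0.02,0,0],[0,0.08,-0.02,0,0]]}}

```text
time: 18.1
tool_pos: [447.6, -83.9, 199.0]
tcp_rot: [-3.141, -0.0, 1.594]
contact_force: [0.7, 1.2, -1.5]
grip_width: 60.2
finger_force: 30.0
```

Emit:
{"fn": "step_arm", "kwargs": {"deltas": [[0,0.085,-0.02,0,0],[0,0.085,-0.02,0,0],[0,0.085,-0.02,0,0],[0,0.085,-0.02,0,0],[0,0.085,-0.02,0,0],[0,0.085,-0.02,0,0],[0,0.07,-0.01,0,0],[0,0.03,0,0,0]]}}

```text
time: 18.9
tool_pos: [374.1, 221.5, 199.0]
tcp_rot: [-3.141, -0.0, 1.599]
contact_force: [0.5, -0.9, -1.3]
grip_width: 59.9
finger_force: 30.0
```

Emit:
{"fn": "step_arm", "kwargs": {"deltas": [[0,0,0,0.03,0],[0,0,0,0.05,0],[0,0,0,0,0]]}}

```text
time: 19.2
tool_pos: [373.4, 218.5, 156.8]
tcp_rot: [-3.136, 0.002, 1.597]
contact_force: [-0.2, -0.6, -2.4]
grip_width: 60.0
finger_force: 30.0
```

Emit:
{"fn": "step_arm", "kwargs": {"deltas": [[0,0.004,0.01,0.05,0],[0,0,0,0.06,0],[0,0,0,0.05,0],[0,0,0,0.03,0],[0,0,0,0.006,0],[0,0,0,0,0],[0,0,0,0,0]]}}

```text
time: 19.9
tool_pos: [381.2, 221.4, 62.3]
tcp_rot: [3.14, -0.001, 1.596]
contact_force: [-0.2, -0.9, -0.7]
grip_width: 59.9
finger_force: 30.0
```

Emit:
{"fn": "step_arm", "kwargs": {"deltas": [[0,0,0,0.003,0],[0,0,0,0,0]]}}

```text
time: 20.1
tool_pos: [380.8, 221.4, 60.3]
tcp_rot: [3.14, -0.001, 1.596]
contact_force: [-0.2, 0.2, -1.0]
grip_width: 59.8
finger_force: 30.0
```

Emit:
{"fn": "step_arm", "kwargs": {"deltas": [[0,0,0,0.006,0],[0,0,0,0.002,0],[0,0,0,0,0]]}}

```text
time: 20.4
tool_pos: [380.3, 221.2, 55.6]
tcp_rot: [-3.141, 0.0, 1.596]
contact_force: [0.0, -0.4, -1.4]
grip_width: 59.9
finger_force: 30.0
```

Emit:
{"fn": "step_arm", "kwargs": {"deltas": [[0,0,0,0.003,0],[0,0,0,0,0]]}}

```text
time: 20.6
tool_pos: [380.4, 221.4, 55.1]
tcp_rot: [3.141, -0.0, 1.596]
contact_force: [-3.8, -0.9, 12.0]
grip_width: 60.0
finger_force: 30.0
```

Emit:
{"fn": "step_arm", "kwargs": {"deltas": [[1,0,0,-0.002,0],[1,0,0,0,0],[1,0,0,0,0],[1,0,0,-0.04,0],[1,0,0,-0.07,0],[1,0,0,-0.09,0],[1,0,0,-0.09,0],[1,-0.03,0,0,0]]}}

```text
time: 21.4
tool_pos: [383.8, 208.0, 205.6]
tcp_rot: [3.131, -0.004, 1.598]
contact_force: [0.6, 0.3, -0.2]
grip_width: 92.1
finger_force: 0.0
```

Emit:
{"fn": "step_arm", "kwargs": {"deltas": [[1,-0.085,0.01,0,0],[1,-0.085,0.01,0,0],[1,-0.085,0.01,0,0],[1,-0.085,0.01,0,0],[1,-0.085,0.01,0,0],[1,-0.085,0.01,0,0],[1,-0.085,0.01,0,0],[1,-0.085,0,0,0]]}}

```text
time: 22.2
tool_pos: [424.7, -134.7, 200.1]
tcp_rot: [3.141, 0.0, 1.596]
contact_force: [0.8, 0.3, 0.1]
grip_width: 91.5
finger_force: 0.0
```

Emit:
{"fn": "step_arm", "kwargs": {"deltas": [[1,-0.085,0,0,0],[1,-0.085,0,0,0],[1,-0.06,0,0,0],[1,0,0,0,0],[1,0,0,0,0]]}}

```text
time: 22.7
tool_pos: [427.0, -247.8, 199.6]
tcp_rot: [-3.141, -0.001, 1.595]
contact_force: [-0.8, 0.7, -0.1]
grip_width: 91.7
finger_force: 0.0
```

```bash
python3 - <<'E'
from m import *
o=bot.get_obs(); print(o['tool_pos'],o['tcp_rot'],o['grip_width'],o['time'])
for n in('scene','top'): snap(n,n+'7')
for n in('scene','top'):
    m,P=seg(n,'7',27,90,(335,600,-480,400))
    k,l,s,c=cv2.connectedComponentsWithStats(m.astype(np.uint8))
    for i in range(1,k):
        if s[i,4]>15: q=P[l==i]; print(n,s[i],np.percentile(q,[2,50,98],0).round(0).tolist())
E
```

```text
[ 427.03975526 -247.78285158  199.63939323] [-3.14077836e+00 -1.20998608e-03  1.59480479e+00] 91.68636461194124 22.7
scene [257 166   9  18 114] [[467.0, 277.0, 29.0], [478.0, 283.0, 59.0], [495.0, 295.0, 89.0]]
scene [219 168  17  18 244] [[344.0, 300.0, 32.0], [371.0, 347.0, 52.0], [400.0, 389.0, 64.0]]
scene [231 186  19  19 285] [[350.0, 170.0, 31.0], [378.0, 215.0, 52.0], [406.0, 252.0, 65.0]]
scene [282 200  10  11  65] [[465.0, 55.0, 32.0], [477.0, 64.0, 77.0], [502.0, 95.0, 87.0]]
scene [261 213  22  27 264] [[397.0, -18.0, 27.0], [412.0, 38.0, 34.0], [433.0, 93.0, 37.0]]
scene [311 276  20  24 359] [[403.0, -281.0, 28.0], [427.0, -254.0, 51.0], [448.0, -235.0, 67.0]]
scene [334 318  28  30 639] [[393.0, -422.0, 29.0], [417.0, -399.0, 52.0], [448.0, -368.0, 56.0]]
top [226 213   9  12  69] [[468.0, 284.0, 28.0], [475.0, 292.0, 59.0], [484.0, 308.0, 88.0]]
top [286 212  33  31 847] [[400.0, -14.0, 28.0], [447.0, 39.0, 37.0], [503.0, 92.0, 79.0]]
top [381 225  15  16 150] [[406.0, -277.0, 28.0], [435.0, -255.0, 50.0], [451.0, -232.0, 70.0]]
top [417 227  19  18 268] [[394.0, -417.0, 30.0], [417.0, -386.0, 53.0], [448.0, -360.0, 62.0]]
top [198 235  27  20 308] [[343.0, 307.0, 29.0], [378.0, 357.0, 53.0], [405.0, 390.0, 70.0]]
top [238 234  14  19 166] [[351.0, 217.0, 28.0], [396.0, 239.0, 50.0], [412.0, 255.0, 70.0]]
```

Emit:
{"fn": "step_arm", "kwargs": {"deltas": [[1,-0.016,0.001,0.07,0],[1,0,0,0.08,0],[1,0,0,0.06,0],[1,0,0,0.05,0],[1,0,0,0.042,0],[1,0,0,0,0],[1,0,0,0,0]]}}

```text
time: 23.5
tool_pos: [428.5, -254.9, 49.7]
tcp_rot: [-3.142, -0.0, 1.598]
contact_force: [1.0, -0.5, 0.3]
grip_width: 91.5
finger_force: 0.0
```

Emit:
{"fn": "step_arm", "kwargs": {"deltas": [[0,0,0,0,0],[0,0,0,0,0],[0,0,0,0,0],[0,0,0,0,0],[0,0,0,0,0],[0,0,0,0,0],[0,0,0,0,0]]}}

```text
time: 24.2
tool_pos: [428.0, -255.7, 49.2]
tcp_rot: [-3.141, -0.0, 1.596]
contact_force: [-0.6, 0.6, 1.8]
grip_width: 45.9
finger_force: 30.0
```

Emit:
{"fn": "step_arm", "kwargs": {"deltas": [[0,0,0,-0.03,0],[0,0,0,-0.07,0],[0,0,0,-0.07,0],[0,0,0,-0.07,0],[0,0,0,-0.07,0],[0,0.03,-0.007,0,0],[0,0.07,-0.007,0,0],[0,0.08,-0.007,0,0]]}}

```text
time: 25.0
tool_pos: [414.5, -165.1, 203.3]
tcp_rot: [-3.141, -0.001, 1.594]
contact_force: [0.8, 0.4, -0.2]
grip_width: 46.0
finger_force: 30.0
```

Emit:
{"fn": "step_arm", "kwargs": {"deltas": [[0,0.085,-0.007,0,0],[0,0.085,-0.007,0,0],[0,0.085,-0.007,0,0],[0,0.085,-0.007,0,0],[0,0.085,-0.007,0,0],[0,0.085,-0.007,0,0],[0,0.07,0,0,0],[0,0.015,0,0,0]]}}

```text
time: 25.8
tool_pos: [385.3, 133.7, 203.4]
tcp_rot: [-3.14, -0.001, 1.6]
contact_force: [-0.5, -0.4, -0.3]
grip_width: 46.3
finger_force: 30.0
```

Emit:
{"fn": "step_arm", "kwargs": {"deltas": [[0,0,0,0.03,0],[0,0,0,0.05,0],[0,0,0,0,0]]}}

```text
time: 26.1
tool_pos: [384.2, 130.3, 161.5]
tcp_rot: [-3.135, 0.001, 1.596]
contact_force: [-0.8, 0.2, -0.9]
grip_width: 45.8
finger_force: 30.0
```

Emit:
{"fn": "step_arm", "kwargs": {"deltas": [[0,0.001,0.003,0.05,0],[0,0,0,0.06,0],[0,0,0,0.05,0],[0,0,0,0.03,0],[0,0,0,0.008,0],[0,0,0,0,0],[0,0,0,0,0]]}}

```text
time: 26.8
tool_pos: [388.9, 131.3, 66.1]
tcp_rot: [3.14, -0.0, 1.596]
contact_force: [-0.3, 0.4, -1.4]
grip_width: 45.9
finger_force: 30.0
```

Emit:
{"fn": "step_arm", "kwargs": {"deltas": [[0,0,0,0.004,0],[0,0,0,0,0]]}}

```text
time: 27.0
tool_pos: [388.5, 131.4, 63.7]
tcp_rot: [3.14, -0.0, 1.596]
contact_force: [-0.1, 0.1, -0.6]
grip_width: 45.9
finger_force: 30.0
```

Emit:
{"fn": "step_arm", "kwargs": {"deltas": [[0,0,0,0.003,0],[0,0,0,0,0]]}}

```text
time: 27.2
tool_pos: [388.2, 131.4, 61.8]
tcp_rot: [3.141, -0.0, 1.596]
contact_force: [-0.3, -0.5, -2.0]
grip_width: 46.0
finger_force: 30.0
```

Emit:
{"fn": "step_arm", "kwargs": {"deltas": [[0,0,0,0.003,0],[0,0,0,0.001,0],[0,0,0,0,0]]}}

```text
time: 27.5
tool_pos: [388.2, 131.4, 59.8]
tcp_rot: [3.141, -0.0, 1.596]
contact_force: [-0.2, 0.6, 2.2]
grip_width: 46.4
finger_force: 30.0
```

Emit:
{"fn": "step_arm", "kwargs": {"deltas": [[0,0,0,0.002,0],[0,0,0,0,0]]}}

```text
time: 27.7
tool_pos: [388.3, 131.5, 59.7]
tcp_rot: [3.141, -0.0, 1.596]
contact_force: [-2.6, -0.1, 16.2]
grip_width: 45.6
finger_force: 30.0
```

Emit:
{"fn": "step_arm", "kwargs": {"deltas": [[1,0,0,-0.002,0],[1,0,0,0,0],[1,0,0,0,0],[1,0,0,-0.04,0],[1,0,0,-0.07,0],[1,0,0,-0.09,0],[1,0,0,-0.09,0],[1,0,0,-0.09,0]]}}

```text
time: 28.5
tool_pos: [387.8, 131.3, 251.4]
tcp_rot: [-3.141, 0.0, 1.596]
contact_force: [0.5, 1.1, -0.8]
grip_width: 91.4
finger_force: 0.0
```

Emit:
{"fn": "step_arm", "kwargs": {"deltas": [[1,0,0,-0.04,0],[1,0,0,0,0],[1,0,0,0,0]]}}

```text
time: 28.8
tool_pos: [387.9, 131.3, 269.1]
tcp_rot: [-3.141, 0.0, 1.596]
contact_force: [-0.7, 0.9, -0.2]
grip_width: 91.8
finger_force: 0.0
```

```bash
python3 - <<'E'
from m import *
o=bot.get_obs(); print(o['tool_pos'],o['tcp_rot'],o['grip_width'],o['time'])
for n in('scene','top'): snap(n,n+'8')
for n in('scene','top'):
    m,P=seg(n,'8',27,90,(335,600,-480,400))
    k,l,s,c=cv2.connectedComponentsWithStats(m.astype(np.uint8))
    for i in range(1,k):
        if s[i,4]>15: q=P[l==i]; print(n,s[i],np.percentile(q,[2,50,98],0).round(0).tolist())
    m,P=seg(n,'8',165,215,(430,530,250,340)); q=P[m]
    print('head',len(q),np.percentile(q,[1,50,99],0).round(0).tolist())
    t=q[q[:,2]>193+(2 if n=='top' else 0)]; print('top face',len(t),t.mean(0).round(1),t.min(0).round(1),t.max(0).round(1))
a=cv2.imread('pics/scene8.png')[120:235,195:315]; b=cv2.imread('pics/top8.png')[180:270,190:330]
cv2.imwrite('pics/c8.png',np.hstack([cv2.resize(a,(400,380),interpolation=cv2.INTER_CUBIC),cv2.resize(b,(400,380),interpolation=cv2.INTER_CUBIC)]))
E
```

```text
[387.90958735 131.32189977 269.10043019] [-3.14105886e+00  1.67827140e-05  1.59630413e+00] 91.80818778217503 28.8
scene [257 166   9  18 120] [[467.0, 277.0, 28.0], [477.0, 283.0, 62.0], [494.0, 296.0, 90.0]]
scene [219 168  17  18 246] [[344.0, 301.0, 33.0], [371.0, 345.0, 52.0], [400.0, 388.0, 65.0]]
scene [231 186  29  32 518] [[351.0, 107.0, 29.0], [382.0, 178.0, 57.0], [407.0, 251.0, 76.0]]
scene [261 200  45  40 897] [[399.0, -17.0, 29.0], [452.0, 35.0, 34.0], [501.0, 93.0, 84.0]]
scene [334 318  28  29 633] [[393.0, -422.0, 31.0], [417.0, -400.0, 52.0], [448.0, -368.0, 56.0]]
head 99 [[454.0, 272.0, 166.0], [467.0, 282.0, 185.0], [496.0, 310.0, 200.0]]
top face 32 [471.5 290.4 196.9] [457.2 273.  193.1] [484.7 311.8 201.2]
top [294 212  25  32 548] [[400.0, -14.0, 29.0], [452.0, 20.0, 37.0], [504.0, 58.0, 47.0]]
top [417 227  19  19 270] [[395.0, -416.0, 29.0], [418.0, -386.0, 53.0], [450.0, -359.0, 61.0]]
head 162 [[455.0, 279.0, 172.0], [473.0, 294.0, 197.0], [499.0, 314.0, 208.0]]
top face 101 [481.1 295.9 200. ] [458.2 278.7 195.1] [500.2 314.2 209.2]
```

View pics/c8.png

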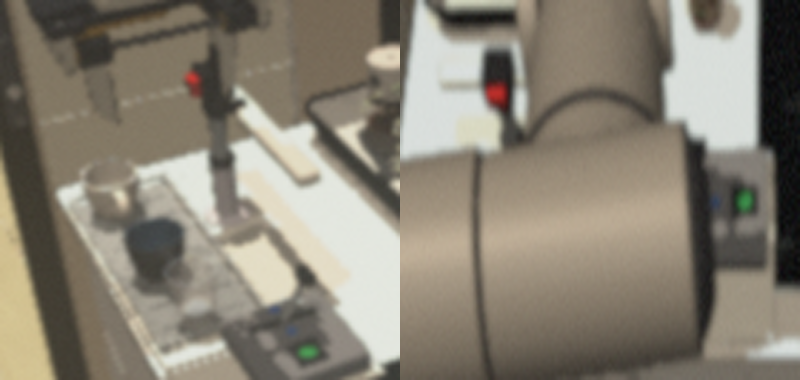

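All three cups stand upright on the plate (scene crop (110,188), (155,247), (190,290)), and the lamp head is at (213,80). Moving above it.

Emit:
{"fn": "step_arm", "kwargs": {"deltas": [[1,0.064,0.0386,0,0],[1,0.064,0.0386,0,0],[1,0.064,0.0386,0,0],[1,0.064,0.0386,0,0],[1,0.064,0.0386,0,0],[1,0,0,0,0],[1,0,0,0,0],[1,0,0,0,0]]}}

```text
time: 29.7
tool_pos: [480.0, 293.0, 268.7]
tcp_rot: [-3.139, 0.001, 1.596]
contact_force: [0.2, -0.4, -0.2]
grip_width: 91.9
finger_force: 0.0
```

```bash
python3 - <<'E'
from m import *
o=bot.get_obs(); print(o['tool_pos'],o['tcp_rot'],o['grip_width'],o['time'])
E
```

```text
[479.9622984  292.99959886 268.71143035] [-3.13947850e+00  1.13686813e-03  1.59604917e+00] 91.87771192586901 29.7
```

Emit:
{"fn": "step_arm", "kwargs": {"deltas": [[1,0,0,0.04,0],[1,0,0,0.05,0],[1,0,0,0.05,0],[1,0,0,0.04,0],[1,0,0,0.012,0],[0.55,0,0,0,0],[0.55,0,0,0,0],[0.55,0,0,0,0]]}}

```text
time: 30.5
tool_pos: [481.2, 293.9, 175.1]
tcp_rot: [3.139, -0.001, 1.596]
contact_force: [0.2, -0.2, -0.1]
grip_width: 72.3
finger_force: 0.0
```

```bash
python3 - <<'E'
from m import *
o=bot.get_obs(); print(o['tool_pos'],o['contact_force'],o['grip_width'],o['time'],o['finger_force'])
snap('scene','scene9');snap('top','top9')
a=cv2.imread('pics/scene9.png')[100:190,220:320]; b=cv2.imread('pics/top9.png')[150:240,180:280]
cv2.imwrite('pics/c9.png',np.hstack([cv2.resize(x,(400,360),interpolation=cv2.INTER_CUBIC) for x in(a,b)]))
E
```

```text
[481.20239004 293.9115163  175.11120842] [ 0.17629779 -0.15027695 -0.10981096] 72.26784897666461 30.5 0.0
```

View pics/c9.png

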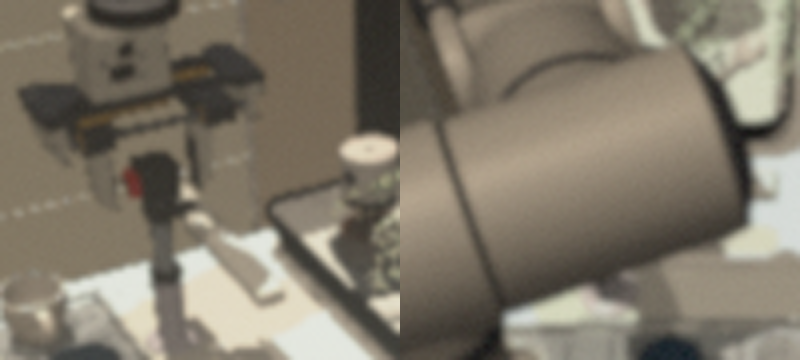

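The head at crop (160,185) is between the fingers. Squeezing now.

Emit:
{"fn": "step_arm", "kwargs": {"deltas": [[0.5,0,0,0,0],[0.5,0,0,0,0],[0.5,0,0,0,0],[0.46,0,0,0,0],[0.46,0,0,0,0]]}}

```text
time: 31.1
tool_pos: [480.0, 293.9, 173.8]
tcp_rot: [-3.14, 0.0, 1.597]
contact_force: [-3.5, 0.2, 4.1]
grip_width: 42.3
finger_force: 4.6
```

Emit:
{"fn": "step_arm", "kwargs": {"deltas": [[0,0,0,0,0],[0,0,0,0,0],[0,0,0,0,0],[0,0,0,0,0]]}}

```text
time: 31.5
tool_pos: [482.3, 293.9, 173.8]
tcp_rot: [3.138, -0.001, 1.596]
contact_force: [4.3, 0.8, -1.6]
grip_width: 37.7
finger_force: 30.0
```

Emit:
{"fn": "step_arm", "kwargs": {"deltas": [[0,0,0,0.008,0],[0,0,0,0.008,0],[0,0,0,0.008,0],[0,0,0,0.008,0],[0,0,0,0.008,0],[0,0,0,0,0],[0,0,0,0,0]]}}

```text
time: 32.2
tool_pos: [482.3, 293.9, 154.0]
tcp_rot: [3.138, -0.001, 1.596]
contact_force: [6.3, 1.1, 0.6]
grip_width: 37.5
finger_force: 30.0
```

```bash
python3 - <<'E'
from m import *
o=bot.get_obs(); print(o['tool_pos'],o['contact_force'],o['grip_width'],o['time'],o['finger_force'])
snap('scene','scene10')
for t in('8','9','10'):
    im=cv2.imread(f'pics/scene{t}.png'); hsv=cv2.cvtColor(im,cv2.COLOR_BGR2HSV); H,S,V=cv2.split(hsv)
    m,P=seg('scene',t,100,160,(490,530,120,200)); q=P[m]; print(t,'bar z',np.percentile(q[:,2],[50,80,95]),len(q))
E
```

```text
[482.32254157 293.93454929 154.00292981] [6.2614368  1.07731503 0.5878876 ] 37.50573576797203 32.2 30.00070631504059
8 bar z [141.68069746 143.28735201 144.60392646] 118
9 bar z [142.18969173 143.63739838 144.73023774] 119
10 bar z [122.15699678 123.43597357 124.5656648 ] 118
```

Emit:
{"fn": "step_arm", "kwargs": {"deltas": [[0,0,0,0.004,0],[0,0,0,0.003,0],[0,0,0,0,0],[0,0,0,0,0]]}}

```text
time: 32.65
tool_pos: [482.3, 294.0, 150.8]
tcp_rot: [3.138, -0.001, 1.596]
contact_force: [5.8, -0.2, 3.8]
grip_width: 37.8
finger_force: 30.0
```

```bash
python3 - <<'E'
from m import *
o=bot.get_obs(); print(o['tool_pos'],o['contact_force'],o['grip_width'],o['time'],o['finger_force'])
snap('scene','scene11')
m,P=seg('scene','11',100,160,(490,530,120,200)); q=P[m]; print('bar z',np.percentile(q[:,2],[50,80,95]),len(q))
E
```

```text
[482.26946531 293.95846308 150.81571604] [ 5.77630738 -0.24277528  3.7918943 ] 37.84553845471498 32.65 30.00090390443802
bar z [118.84582599 120.31151412 121.81472917] 119
```

Emit:
{"fn": "step_arm", "kwargs": {"deltas": [[0.7,0,0,0,0],[0.7,0,0,0,0],[0.7,0,0,0,0],[0.7,0,0,-0.04,0],[0.7,0,0,-0.05,0],[0.7,0,0,-0.02,0],[0,0,0,0,0],[0,0,0,0,0]]}}

```text
time: 33.5
tool_pos: [480.2, 293.6, 204.3]
tcp_rot: [-3.141, 0.0, 1.596]
contact_force: [-0.0, -0.3, -0.4]
grip_width: 52.6
finger_force: 0.0
```

Emit:
{"fn": "step_arm", "kwargs": {"deltas": [[0,0,0,0,0],[0,0,0,0,0],[0,0,0,0,0],[0,0,0,0,0]]}}

```text
time: 33.9
tool_pos: [480.5, 293.7, 204.9]
tcp_rot: [-3.141, 0.0, 1.596]
contact_force: [0.1, -0.1, 0.5]
grip_width: 20.7
finger_force: 0.0
```

```bash
python3 - <<'E'
from m import *
o=bot.get_obs(); print(o['tool_pos'],o['contact_force'],o['grip_width'],o['time'],o['finger_force'])
snap('scene','scene12')
m,P=seg('scene','12',100,160,(490,530,120,200)); q=P[m]; print('bar z',np.percentile(q[:,2],[50,80,95]),len(q))
E
```

```text
[480.52387972 293.74366335 204.8575299 ] [ 0.09663672 -0.06713787  0.46733521] 20.700683556379655 33.9 0.0
bar z [118.15451432 119.66799335 121.19171742] 119
```

Emit:
{"fn": "step_arm", "kwargs": {"deltas": [[0,0,0,0.016,0],[0,0,0,0.014,0],[0,0,0,0,0],[0,0,0,0,0]]}}

```text
time: 34.35
tool_pos: [480.4, 293.7, 189.8]
tcp_rot: [-3.141, 0.0, 1.596]
contact_force: [-0.8, 0.6, 0.7]
grip_width: 0.3
finger_force: 0.0
```

Emit:
{"fn": "step_arm", "kwargs": {"deltas": [[0,0,0,0.004,0],[0,0,0,0,0]]}}

```text
time: 34.55
tool_pos: [480.6, 293.8, 188.2]
tcp_rot: [3.142, -0.0, 1.596]
contact_force: [-0.0, -0.1, -0.2]
grip_width: 0.6
finger_force: 0.0
```

Emit:
{"fn": "step_arm", "kwargs": {"deltas": [[0,0,0,0.002,0],[0,0,0,0,0]]}}

```text
time: 34.75
tool_pos: [480.6, 293.8, 187.2]
tcp_rot: [3.142, -0.0, 1.596]
contact_force: [0.6, 0.8, 0.2]
grip_width: 0.2
finger_force: 0.0
```

Emit:
{"fn": "step_arm", "kwargs": {"deltas": [[0,0,0,0.002,0],[0,0,0,0,0]]}}

```text
time: 34.95
tool_pos: [480.7, 293.8, 186.6]
tcp_rot: [3.141, -0.0, 1.596]
contact_force: [-1.2, -1.4, 3.7]
grip_width: 0.4
finger_force: 1.5
```

Emit:
{"fn": "step_arm", "kwargs": {"deltas": [[0,0,0,0.002,0],[0,0,0,0,0]]}}

```text
time: 35.15
tool_pos: [480.7, 293.8, 185.7]
tcp_rot: [3.141, -0.0, 1.596]
contact_force: [-0.2, -0.9, 4.1]
grip_width: 0.5
finger_force: 2.3
```

Emit:
{"fn": "step_arm", "kwargs": {"deltas": [[0,0,0,0.002,0],[0,0,0,0,0]]}}

```text
time: 35.35
tool_pos: [480.7, 293.9, 184.6]
tcp_rot: [3.141, -0.0, 1.596]
contact_force: [-1.1, -0.6, 4.7]
grip_width: 0.3
finger_force: 2.4
```

Emit:
{"fn": "step_arm", "kwargs": {"deltas": [[0,0,0,0.0015,0],[0,0,0,0,0]]}}

```text
time: 35.55
tool_pos: [480.7, 293.9, 184.4]
tcp_rot: [3.141, -0.0, 1.596]
contact_force: [-2.0, -1.7, 8.3]
grip_width: 0.6
finger_force: 4.1
```

Emit:
{"fn": "step_arm", "kwargs": {"deltas": [[0,0,0,0.0015,0],[0,0,0,0,0]]}}

```text
time: 35.75
tool_pos: [480.7, 293.9, 184.2]
tcp_rot: [3.14, -0.001, 1.596]
contact_force: [-3.0, -1.9, 12.1]
grip_width: 0.3
finger_force: 6.0
```

```bash
python3 - <<'E'
from m import *
o=bot.get_obs(); print(o['tool_pos'],o['contact_force'],o['time'])
snap('scene','scene13')
m,P=seg('scene','13',100,160,(490,530,120,200)); q=P[m]; print('bar z',np.percentile(q[:,2],[50,80,95]),len(q))
E
```

```text
[480.6896156  293.86299872 184.24295022] [-3.00715088 -1.94179875 12.05004294] 35.75
bar z [115.39365816 116.99713277 118.19947939] 118
```

Emit:
{"fn": "step_arm", "kwargs": {"deltas": [[0,0,0,0.003,0],[0,0,0,0,0]]}}

```text
time: 36.0
tool_pos: [480.7, 293.9, 183.9]
tcp_rot: [3.139, -0.001, 1.597]
contact_force: [-5.5, -2.2, 20.2]
grip_width: 0.7
finger_force: 9.7
```

Emit:
{"fn": "step_arm", "kwargs": {"deltas": [[0,0,0,-0.03,0],[0,0,0,-0.05,0],[0,0,0,-0.05,0],[0,0,0,0,0]]}}

```text
time: 36.4
tool_pos: [482.1, 294.5, 249.4]
tcp_rot: [3.136, -0.003, 1.596]
contact_force: [-0.1, 0.6, 0.3]
grip_width: 0.2
finger_force: 0.0
```

```bash
python3 - <<'E'
from m import *
o=bot.get_obs(); print(o['tool_pos'],o['contact_force'],o['time'])
snap('scene','scene14')
m,P=seg('scene','14',100,160,(490,530,120,200)); q=P[m]; print('bar z',np.percentile(q[:,2],[50,80,95]),len(q))
for t in('8','14'):
    m,P=seg('scene',t,130,215,(430,530,250,340)); q=P[m]; im=cv2.imread(f'pics/scene{t}.png').astype(int)
    r=m&(im[...,2]>1.6*im[...,1]+20)&(im[...,2]>70); print(t,'red px',r.sum(),P[r].min(0).round(1),np.median(P[r],0).round(1)); 
    k=m&~r; kk=P[k]; print('black xmin',np.percentile(kk[:,0],[2,50,98]).round(1))
snap('top','top14')
a=cv2.imread('pics/scene14.png')[120:235,195:315]; b=cv2.imread('pics/scene8.png')[120:235,195:315]
cv2.imwrite('pics/c10.png',np.hstack([cv2.resize(x,(400,380),interpolation=cv2.INTER_CUBIC) for x in(a,b)]))
E
```

```text
[482.0509537 294.4870596 249.4452818] [-0.05926829  0.56891439  0.321106  ] 36.4
bar z [115.01797079 117.21673337 118.04388845] 118
8 red px 15 [455.  281.1 184.9] [462.3 285.3 190.4]
black xmin [455.4 482.5 523.5]
14 red px 1 [461.9 293.7 163.3] [461.9 293.7 163.3]
black xmin [455.4 477.3 498.6]
```

View pics/c10.png

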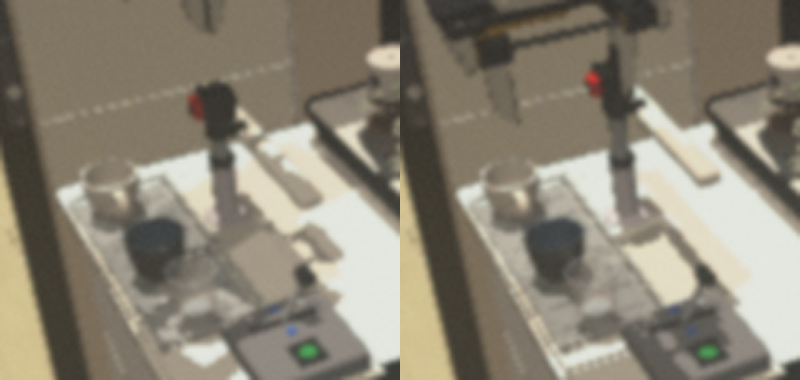

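The head is now at crop (215,110), one hole lower, and the red button is out again at (197,104). Next is the lever.

Emit:
{"fn": "step_arm", "kwargs": {"deltas": [[0.55,-0.03,0,0,0],[0.55,-0.08,-0.005,0,0],[0.55,-0.085,-0.005,0,0],[0.55,-0.085,-0.005,0,0],[0.55,-0.085,-0.005,0,0],[0.55,-0.085,0,0,0],[0.55,0,0,0,0],[0.55,0,0,0,0]]}}

```text
time: 37.3
tool_pos: [475.8, 67.4, 245.4]
tcp_rot: [-3.14, -0.0, 1.593]
contact_force: [0.0, 0.3, 0.1]
grip_width: 50.2
finger_force: 0.0
```

Emit:
{"fn": "step_arm", "kwargs": {"deltas": [[0.55,0,0,0.04,0],[0.55,0,0,0.05,0],[0.55,0,0,0.05,0],[0.55,0,0,0,0],[0.55,0,0,0,0]]}}

```text
time: 37.8
tool_pos: [476.1, 69.5, 176.2]
tcp_rot: [-3.14, -0.0, 1.598]
contact_force: [-0.8, -0.5, 0.7]
grip_width: 50.1
finger_force: 0.0
```

```bash
python3 - <<'E'
from m import *
o=bot.get_obs(); print(o['tool_pos'],o['tcp_rot'],o['grip_width'],o['contact_force'],o['time'])
snap('scene','scene15');snap('top','top15')
for n in('scene','top'):
    m,P=seg(n,'15',65,100,(450,510,40,95)); q=P[m]; print(n,len(q),np.percentile(q,[3,50,97],0).round(0).tolist() if len(q) else '')
E
```

```text
[476.1361491   69.48918726 176.2290608 ] [-3.14047287e+00 -2.85407492e-04  1.59776988e+00] 50.08282387619966 [-0.82945863 -0.45084232  0.73116025] 37.8
scene 44 [[469.0, 55.0, 68.0], [475.0, 61.0, 81.0], [484.0, 73.0, 88.0]]
top 2 [[467.0, 66.0, 66.0], [469.0, 68.0, 69.0], [471.0, 69.0, 72.0]]
```

Emit:
{"fn": "step_arm", "kwargs": {"deltas": [[0.55,-0.007,0.002,0.04,0],[0.55,0,0,0.06,0],[0.55,0,0,0.05,0],[0.55,0,0,0.03,0],[0.55,0,0,0.006,0],[0.55,0,0,0,0],[0.26,0,0,0,0],[0.26,0,0,0,0]]}}

```text
time: 38.7
tool_pos: [478.3, 65.2, 84.4]
tcp_rot: [3.139, 0.0, 1.596]
contact_force: [0.1, -0.9, -0.4]
grip_width: 38.7
finger_force: 0.0
```

Emit:
{"fn": "step_arm", "kwargs": {"deltas": [[0.26,0,0,0,0],[0.26,0,0,0,0],[0.26,0,0,0,0]]}}

```text
time: 39.0
tool_pos: [477.5, 65.2, 83.4]
tcp_rot: [3.141, -0.0, 1.596]
contact_force: [0.1, -0.5, 1.1]
grip_width: 24.1
finger_force: 0.0
```

Emit:
{"fn": "step_arm", "kwargs": {"deltas": [[0.26,0,-0.014,0,0],[0.26,0,-0.014,0,0],[0.26,0,-0.014,0,0],[0.26,0,-0.013,0,0],[0.26,0,0,0,0],[0.26,0,0,0,0]]}}

```text
time: 39.6
tool_pos: [449.6, 64.5, 83.1]
tcp_rot: [-3.141, -0.0, 1.596]
contact_force: [-0.3, 0.9, 0.9]
grip_width: 23.8
finger_force: 0.0
```

```bash
python3 - <<'E'
from m import *
o=bot.get_obs(); print(o['tool_pos'],o['grip_width'],o['contact_force'],o['time'])
E
```

```text
[449.57230043  64.46190039  83.12188505] 23.843599826330138 [-0.25268023  0.8850797   0.89900269] 39.6
```

Emit:
{"fn": "step_arm", "kwargs": {"deltas": [[0.5,0,0,0,0],[0.5,0,0,0,0],[0.5,0,0,-0.04,0],[0.5,0,0,-0.07,0],[0.5,0,0,-0.07,0],[0,0,0,-0.06,0],[0,0,0,0,0],[0,0,0,0,0]]}}

```text
time: 40.4
tool_pos: [450.1, 64.4, 203.4]
tcp_rot: [3.14, -0.0, 1.596]
contact_force: [-0.8, 1.3, -0.4]
grip_width: 26.5
finger_force: 0.0
```

```bash
python3 - <<'E'
from m import *
o=bot.get_obs(); print(o['tool_pos'],o['tcp_rot'],o['grip_width'],o['contact_force'],o['time'])
for n in('scene','top'):
    snap(n,n+'16')
    m,P=seg(n,'16',68,105,(400,510,40,95)); q=P[m]; print(n,'knob',len(q),np.percentile(q,[3,50,97],0).round(0).tolist() if len(q) else '')
    H,S,V=cv2.split(cv2.cvtColor(cv2.imread(f'pics/{n}16.png'),cv2.COLOR_BGR2HSV))
    g=(H>45)&(H<80)&(S>90)&(V>60); k,l,s,c=cv2.connectedComponentsWithStats(g.astype(np.uint8))
    for i in range(1,k):
        w=onz(n,*c[i],37)
        if abs(w[0]-455)<30 and abs(w[1]-13)<30: print('green',s[i,4],w.round(1))
    m,P=seg(n,'16',25,90,(335,600,-480,-330)); q=P[m]; print(n,'timer',len(q),np.percentile(q,[2,50,98],0).round(0).tolist())
a=cv2.imread('pics/scene16.png')[110:370,195:405]
cv2.imwrite('pics/c11.png',cv2.resize(a,(485,600),interpolation=cv2.INTER_CUBIC))
E
```

```text
[450.08920825  64.44610884 203.40523388] [ 3.14048384e+00 -2.71707548e-05  1.59637430e+00] 26.48352237539238 [-0.84861448  1.29472139 -0.39403521] 40.4
scene knob 43 [[440.0, 53.0, 74.0], [447.0, 58.0, 90.0], [456.0, 74.0, 95.0]]
scene timer 656 [[393.0, -422.0, 27.0], [417.0, -400.0, 52.0], [447.0, -369.0, 56.0]]
top knob 0 
green 16 [455.8  12.8  37. ]
top timer 278 [[394.0, -416.0, 27.0], [418.0, -386.0, 53.0], [449.0, -359.0, 62.0]]
```

View pics/c11.png

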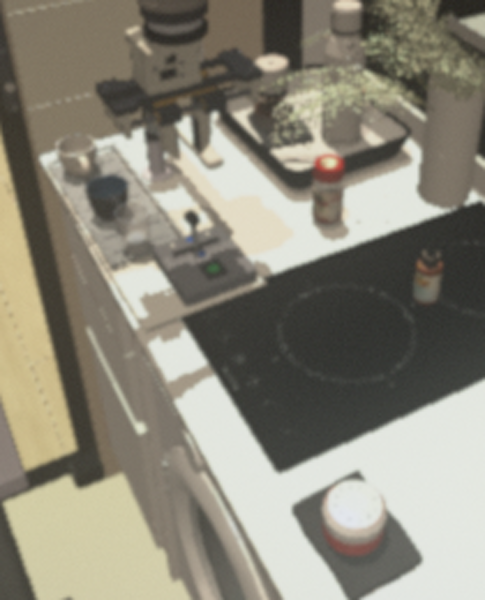

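The lever stands upright between the blue dots at crop (192,217), the cups are standing, and the timer is on the coaster at (353,515). Now for the touch key at (213,268).

Emit:
{"fn": "step_arm", "kwargs": {"deltas": [[0,-0.05,0.004,0,0],[0,-0.053,0.004,0,0],[0,0,0,0,0],[0,0,0,0.06,0],[0,0,0,0.08,0],[0,0,0,0.08,0],[0,0,0,0.06,0],[0,0,0,0,0]]}}

```text
time: 41.3
tool_pos: [451.8, 14.0, 59.3]
tcp_rot: [-3.132, -0.002, 1.596]
contact_force: [0.1, -0.1, 0.3]
grip_width: 0.5
finger_force: 0.0
```

Emit:
{"fn": "step_arm", "kwargs": {"deltas": [[0,0,0,0.004,0],[0,0,0,0,0],[0,0,0,0,0]]}}

```text
time: 41.6
tool_pos: [456.2, 13.1, 62.6]
tcp_rot: [3.139, 0.0, 1.596]
contact_force: [0.5, -0.3, 0.2]
grip_width: 0.1
finger_force: 0.0
```

Emit:
{"fn": "step_arm", "kwargs": {"deltas": [[0,0,0,0.012,0],[0,0,0,0.012,0],[0,0,0,0,0],[0,0,0,0,0]]}}

```text
time: 42.0
tool_pos: [455.1, 13.1, 49.0]
tcp_rot: [-3.141, -0.0, 1.596]
contact_force: [-0.4, 0.4, 0.2]
grip_width: 0.0
finger_force: 0.0
```

Emit:
{"fn": "step_arm", "kwargs": {"deltas": [[0,0,0,0.004,0],[0,0,0,0,0]]}}

```text
time: 42.2
tool_pos: [455.4, 13.0, 47.8]
tcp_rot: [3.141, 0.0, 1.596]
contact_force: [-2.2, 0.5, 5.8]
grip_width: 0.3
finger_force: 3.4
```

Emit:
{"fn": "step_arm", "kwargs": {"deltas": [[0,0,0,0.003,0],[0,0,0,0,0]]}}

```text
time: 42.4
tool_pos: [455.5, 13.0, 47.6]
tcp_rot: [3.14, 0.0, 1.597]
contact_force: [-6.6, 0.3, 24.1]
grip_width: 0.6
finger_force: 11.6
```

Emit:
{"fn": "step_arm", "kwargs": {"deltas": [[0,0,0,0.003,0],[0,0,0,0,0]]}}

```text
time: 42.6
tool_pos: [455.5, 13.0, 47.3]
tcp_rot: [3.14, 0.0, 1.597]
contact_force: [-11.6, 1.0, 40.9]
grip_width: 0.5
finger_force: 19.9
```

Emit:
{"fn": "step_arm", "kwargs": {"deltas": [[0,0,0,-0.004,0],[0,0,0,0,0],[0,0,0,0,0],[0,0,0,-0.04,0],[0,0,0,-0.07,0],[0,0,0,-0.09,0],[0,0,0,-0.09,0],[0,0,0,-0.02,0]]}}

```text
time: 43.4
tool_pos: [457.5, 12.8, 205.9]
tcp_rot: [3.133, 0.001, 1.596]
contact_force: [0.1, 0.2, -0.4]
grip_width: 0.6
finger_force: 0.0
```

```bash
python3 - <<'E'
from m import *
o=bot.get_obs(); print(o['tool_pos'],o['contact_force'],o['time'])
for n in('scene','top'):
    snap(n,n+'17')
    m,P=seg(n,'17',25,100,(335,600,-480,400)); k,l,s,c=cv2.connectedComponentsWithStats(m.astype(np.uint8))
    for i in range(1,k):
        if s[i,4]>15: q=P[l==i]; print(n,s[i],np.percentile(q,[2,50,98],0).round(0).tolist())
m,P=seg('scene','17',100,160,(490,530,120,200)); q=P[m]; print('bar z',np.percentile(q[:,2],[50,80]))
E
```

```text
[457.53541183  12.82528    205.93622905] [ 0.06315605  0.16151495 -0.39564228] 43.4
scene [219 168  17  18 245] [[344.0, 301.0, 32.0], [371.0, 347.0, 52.0], [400.0, 388.0, 64.0]]
scene [259 173   7  11  62] [[469.0, 278.0, 26.0], [481.0, 282.0, 44.0], [493.0, 292.0, 72.0]]
scene [231 186  29  33 521] [[351.0, 107.0, 28.0], [381.0, 170.0, 56.0], [407.0, 251.0, 76.0]]
scene [261 201  45  39 923] [[398.0, -18.0, 27.0], [448.0, 34.0, 34.0], [501.0, 92.0, 91.0]]
scene [334 318  28  30 655] [[393.0, -422.0, 28.0], [417.0, -400.0, 52.0], [448.0, -368.0, 56.0]]
top [284 215  35  29 527] [[400.0, -14.0, 26.0], [427.0, 21.0, 36.0], [499.0, 101.0, 44.0]]
top [417 227  19  19 282] [[394.0, -415.0, 26.0], [418.0, -386.0, 53.0], [449.0, -360.0, 62.0]]
top [247 229  15   2  22] [[445.0, 188.0, 25.0], [449.0, 210.0, 27.0], [452.0, 235.0, 32.0]]
top [198 231  10  24 119] [[342.0, 361.0, 26.0], [378.0, 382.0, 48.0], [431.0, 394.0, 69.0]]
top [244 233  20  20 223] [[352.0, 175.0, 26.0], [389.0, 214.0, 50.0], [411.0, 239.0, 70.0]]
top [267 232  15  19 208] [[364.0, 110.0, 27.0], [397.0, 132.0, 57.0], [413.0, 153.0, 83.0]]
bar z [105.94083968 108.11093513]
```

The bar height reads lower than before, so I'm checking it.

```bash
python3 - <<'E'
from m import *
for t in('8','14','15','16','17'):
    m,P=seg('scene',t,90,160,(485,540,100,300)); q=P[m]
    w=m&(cv2.imread(f'pics/scene{t}.png').min(-1)>130)
    print(t,len(q),np.percentile(q[:,2],[5,50,95]).round(1),w.sum(),np.percentile(P[w],[2,50,98],0).round(0).tolist() if w.sum() else '')
    for y in range(120,300,30):
        k=m&(abs(P[...,1]-y)<15); print('  ',y,k.sum(),np.percentile(P[k][:,2],[50,90]).round(1) if k.sum() else '')
    m,P=seg('scene',t,140,215,(440,520,270,320)); print('head z',np.percentile(P[m][:,2],[90,98]).round(1))
a=cv2.imread('pics/scene17.png')[110:235,195:315]; b=cv2.imread('pics/scene14.png')[110:235,195:315]
cv2.imwrite('pics/c12.png',np.hstack([cv2.resize(x,(400,415),interpolation=cv2.INTER_CUBIC) for x in(a,b)]))
E
```

```text
8 288 [127.6 142.1 147.5] 227 [[502.0, 134.0, 131.0], [513.0, 201.0, 142.0], [528.0, 287.0, 146.0]]
   120 11 [136.8 141.6]
   150 57 [141.8 143.9]
   180 44 [142.2 144.4]
   210 43 [142.2 144.3]
   240 38 [142.2 144. ]
   270 55 [142.4 146.9]
head z [196.3 199.6]
14 301 [105.4 115.9 146. ] 180 [[502.0, 136.0, 104.0], [516.0, 200.0, 116.0], [528.0, 288.0, 120.0]]
   120 8 [112.1 117.5]
   150 61 [114.5 117.6]
   180 44 [115.8 118.1]
   210 40 [116.1 118.5]
   240 40 [115.4 117.7]
   270 76 [117.5 153.3]
head z [172.2 173. ]
15 135 [105.2 115.5 118.6] 128 [[504.0, 133.0, 104.0], [514.0, 165.0, 116.0], [528.0, 218.0, 119.0]]
   120 12 [110.  116.6]
   150 56 [115.4 118.3]
   180 46 [116.7 118.3]
   210 20 [115.1 117. ]
   240 1 [115.8 115.8]
   270 0 
head z [172.4 173. ]
16 144 [106.1 114.9 118.1] 136 [[503.0, 134.0, 104.0], [512.0, 173.0, 115.0], [529.0, 256.0, 119.0]]
   120 14 [109.7 114.5]
   150 52 [115.2 117.2]
   180 15 [112.5 117.1]
   210 26 [114.8 116.9]
   240 32 [115.9 117.9]
   270 4 [115.3 116.3]
head z [142.9 143. ]
17 27 [ 90.6 109.6 115.3] 23 [[497.0, 137.0, 96.0], [503.0, 252.0, 111.0], [529.0, 279.0, 116.0]]
   120 0 
   150 2 [103.8 105.1]
   180 0 
   210 5 [109.6 111.7]
   240 6 [112.2 114.3]
   270 12 [111.2 115.4]
head z [173.1 173.5]
```

View pics/c12.png

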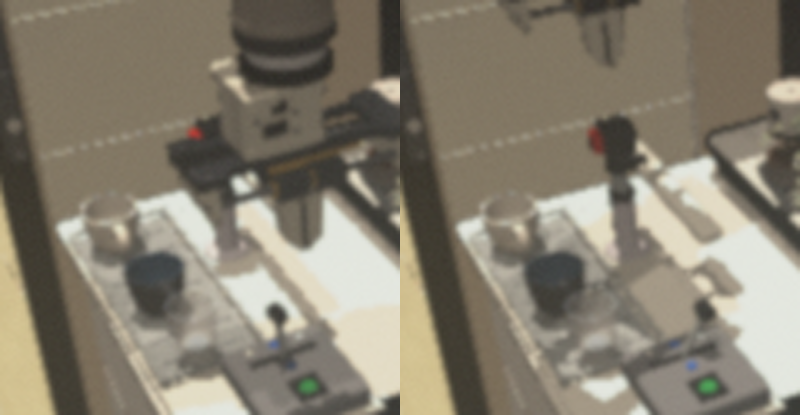

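The gripper was only hiding the bar: the head is still at 173 mm, the lever is upright at crop (277,312) and the cups are standing. Handing in.

Emit:
{"fn": "step_arm", "kwargs": {"deltas": [[0,0,0,0,0],[0,0,0,0,0],[0,0,0,0,0]]}}

```text
time: 43.8
tool_pos: [454.5, 13.2, 199.7]
tcp_rot: [-3.138, -0.001, 1.596]
contact_force: [0.2, -0.1, 0.1]
grip_width: 0.2
finger_force: 0.0
```

```bash
python3 -c "
from plant import bot
print(bot.close_job())"
```

```text
the job is handed in; nothing more can be done
None
```

The job is handed in, verdict not shown: timer on the coaster (no tea light was there), both cups and the glass upright on the plate, lamp one hole lower with its button out, lever in the middle notch, and touch key pressed last (fingertip force peaked at 41 N).

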